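# Shut the wedged drop door of the washplace cabinet

### The job

The cabinet's heavy drop door is propped up on wooden wedges: work each wedge gently backward out from under it, a little at a time and without yanking, so that the door sinks shut, and lay every wedge in the orange tray. Once the door is right down, wind the red clamp wheel on the cabinet clockwise (seen from above) to its stop, a little over one full turn, and only after that throw the yellow locking lever fully over to the back. Leave the other things on the ledge where they are.

Things in the scene. Friction and masses are not known exactly. Their poses are not given: they have to be found in the camera images.
- wedge1: Loose wooden wedge (may be absent), 150 mm long, 34 wide, 34 high at the thick tail, falling evenly to 3 mm at the thin tip, 70 g. Origin: centre of its flat underside; x runs from tail (-75 mm) to tip (+75 mm), z up. At the start its tip lies about 55 mm under the door, its tail sticks out about 95 mm in front, to be pinched across its width from above; drawn 60 mm straight back it is free.
- wedge2: Loose wooden wedge (may be absent), 150 mm long, 34 wide, 34 high at the thick tail, falling evenly to 3 mm at the thin tip, 70 g. Origin: centre of its flat underside; x runs from tail (-75 mm) to tip (+75 mm), z up. At the start its tip lies about 55 mm under the door, its tail sticks out about 95 mm in front, to be pinched across its width from above; drawn 60 mm straight back it is free.
- wedge3: Loose wooden wedge (may be absent), 150 mm long, 34 wide, 34 high at the thick tail, falling evenly to 3 mm at the thin tip, 70 g. Origin: centre of its flat underside; x runs from tail (-75 mm) to tip (+75 mm), z up. At the start its tip lies about 55 mm under the door, its tail sticks out about 95 mm in front, to be pinched across its width from above; drawn 60 mm straight back it is free.
- cabinet: Fixed white plastic cabinet, 170 mm deep, 280 wide (308 over the grey door guides, 165 high), 140 high, open beneath. Origin: centre of its underside, on the ledge, z up; its front (blue door) looks along its -x, door face at x = -103 mm. The wedges stand at about y = -95, 0, +95 mm, along x. On top: clamp wheel at x = -40, y = -55 mm; locking lever at x = -35, y = +85 mm.
- door (a joint): Height in m by which the blue drop door (280 mm wide, 18 mm thick, 0.9 kg, slides straight up and down at the cabinet's front, sinks by its own weight) is raised: 0 fully shut, about 0.012 on the wedges.
- door_edge (a point): Middle of the door's lower front edge, 3 mm above the ledge when shut. The door's weight bears on the wedges: a wedge that carries it all takes a pull of some 10 to 20 N.
- hub (a point): Centre of the top face of the red clamp wheel (disc, radius 50 mm, 10 mm thick), 162 mm above the ledge; the wheel's axis is vertical.
- knob (a point): Point at the height to grip on the black spinner knob of the clamp wheel: an upright cylinder 18 mm in diameter, 38 mm tall, from 164 to 202 mm above the ledge (this point: 185 mm), 38 mm from the wheel's axis. It spins freely on its own pin, so it can be held while the wheel is taken round.
- crank (a joint): Turn of the clamp wheel in rad, growing clockwise seen from above; starts between 0 and 0.6, stop at 7.0. Friction about 0.08 N m; stays where it is left.
- lock (a joint): Swing of the yellow locking lever in rad: 0 leaning to the cabinet's front (-x), 1.0 thrown over to its back (+x), about the cabinet's y direction; stays where it is left.
- lock_tip (a point): Tip of the yellow locking lever (55 mm long, on a grey block on the cabinet's top). The lever can be pushed over from its front side, a little below the tip.
- tray: Loose orange plastic tray, 200 mm along its x, 230 mm along its y, 35 mm high, walls and floor 5 mm, 0.5 kg. Origin: centre of its underside, z up. Each wedge is to lie inside; three fit side by side lengthwise along x, 60 mm apart in y.
- mug: Steel mug, 80 mm across, 90 mm high. Bystander, loose: leave it where it stands. Origin: centre of its underside.
- soap_dish: White soap dish with a green bar, 120 x 85 x 28 mm. Bystander, loose: leave it where it stands. Origin: centre of its underside.
- brush_holder: Square wooden toothbrush holder with two brushes, 70 x 70 x 90 mm, brushes to 175 mm. Bystander, loose: leave it where it stands. Origin: centre of its underside.
- comb: Blue plastic comb lying flat, 170 x 34 x 4 mm. Bystander, loose: leave it where it stands. Origin: centre of its underside.
- shampoo: Green bottle, 56 mm across, 170 mm high. Bystander, loose: leave it where it stands. Origin: centre of its underside.
- jar: Blue jar, 60 mm across, 60 mm high. Bystander, loose: leave it where it stands. Origin: centre of its underside.
Mind the look-alikes: they are no part of the job. Leave any black look-alike of the wedge1 alone. Leave any white look-alike of the wedge3 alone.

How it is judged:
By the outcome, as a careful person would: the job done as asked, in the order asked, and still so for the second after the job is handed in, with the robot touching nothing.
Of wedge1, wedge2, wedge3 only 2 to 3 are there at a start; the rules pass over those that are not, and their reading is None.
At some moment in a run one of tray may be knocked a few centimetres aside while the robot is not near it.
Once in a run the grip may slacken for a moment while it holds something.
It also fails if it takes over 210 s, if anything falls off the work surface, if the arm or the gripper's body presses on something with over 40 N, if the wrist force passes 120 N, or if a joint passes its speed limit or range.

### The arm

A 6-joint arm with a two-finger parallel gripper is mounted at the origin on the work surface. World frame = base frame: x ahead of the robot, y to its left, z up, the work surface at z = 0. Lengths are in m, angles in rad, forces in N, time in s.
With the tool pointing down it reaches from about 0.25 to 0.725 m from the base axis. Payload 4 kg.
Tool frame: the origin (TCP) lies between the finger pads; the fingertips stand 11 mm ahead of it and the grasp point (between the pads) lies 8 mm behind it (bot.tip_extent is the distance from the TCP to the fingertips, in m); z points along the fingers, y is the line along which they close (so a half turn about z gives the same grasp; the last joint's range is limited). The gripper opens to 85 mm and grips with 20 to 120 N. Pads are 22 mm wide; open, the fingers measure 114 mm over their backs; the gripper's body (76 mm by 85 mm) begins 54 mm behind the grasp point. The pads swing forward as they close: fully open they stand 13 mm farther back than shut.
Start: joints at [1.135, 0.241, 0.005, 1.335, 0, 1.571], TCP at [0.211, 0.453, 0.242] pointing down, gripper open.
Joint ranges: [-2.72, 2.72], [-1.05, 1.87], [-1.09, 1.28], [-1.99, 2.15], [-1.42, 1.44], [-3.14, 3.14]. Speed limits (rad/s): [2.79, 2.79, 3.14, 3.14, 3.14, 3.14].

### API

Orientations are given as a unit quaternion [x, y, z, w].
In Python, from workcell import bot gives the robot as it stands. The module is installed in compiled form; this text tells all that it offers.
- The arm moves only by the tool drive_tool, never from a script. Its argument "rows" is a list of rows, each an object of numbers: "dx", "dy", "dz": the shift along the tool's x, y, z in units of 50 mm (1.0 is 50 mm); "wx", "wy", "wz": the turn, a rotation vector about the tool's x, y, z in units of 5 degrees (1.0 is 5 degrees); "hand": the finger opening in mm, from 0 to 85.4. A call has 1 to 20 rows; each row is the pose to reach, as a shift and turn from the pose commanded when the call began, along the tool's axes at that moment; what a row does not reach only later rows make up. A row lasts 1/10 s, in which the tool goes at most 50 mm and 8.59 degrees, less where a joint would pass 70% of its speed; a pose out of reach is approached as far as the arm can. A call with a gripper value outside its range is refused whole. The fingers move at their own pace and stop on an object; the grip force is fixed at half the most. Time passes only in rows, so rows that repeat a pose let the fingers close. It gives the time, the measured TCP pose, the force, the opening and the grip force at its end, in the units of the state.
- bot.get_obs(): the state, without advancing time (a new reading comes with each control period).
- bot.camera(name): name is "scene" or "top"; returns the picture (384x512x3 uint8, red, green, blue); there is no depth.
- bot.get_calibration(name): a dict with "vfov" (degrees; the focal length in pixels is half the picture's height over the tangent of half this angle, whatever the lens; pixels are square), "cx", "cy" (the principal point, pixels), "origin" and "rotation" of the camera in the world. Camera axes: x right, y up, looking along -z (the intrinsics and any distortion apply to the point x, -y, -z); pixel columns grow to the right and rows downward; lengths in m; the calibration is good to about 2 mm. A picture is of the moment at which its call begins. get_calibration takes no time and is no camera call.
- bot.job_done(): hands the job in; it is judged then, once.
Trained networks look in the newest picture that a camera, given by its name, has taken for a name from the list of things; names that differ only in an ending like _2 or _b are one class to them, and where a whole thing is asked for, a point or a joint stands for the part that bears it (a point fixed in the world has none). Each returns a list of dicts, best first, with "score" (0 to 1); they miss things now and then, are a little off and sometimes report something else, mostly with a low value. They report only what shows in the picture. A call takes as long as a camera call. They do not tell look-alikes from the thing itself.
- bot.look_for(camera, thing): "extent" ([centre column, centre row, width, height] in pixels, round what is visible of it).
- bot.outline_of(camera, thing): "region" (384x512 bool, what is visible of it) and "extent" ([centre column, centre row, width, height] in pixels, round what is visible of it).
The state is a dict: "clock": time; "joint_pos": joint angles; "joint_vel": joint speeds; "tau": joint torques, N m; "eef_pos": TCP position; "tool_rot": TCP orientation; "ft_force": force on the tool from outside, world axes, zero at the start; "ft_torque": the same for the moment, N m; "grip_width": finger opening in m; "grasp_force": force on a finger pad.
Only numpy, scipy, OpenCV 4.12 (cv2) and the standard library are available. Lean on these libraries where they do the work, as an engineer would, in place of code of your own. Each camera call takes 0.05 s, during which the arm holds its last target. There are 200 camera calls.

## Working session

There is one attempt and no reset: what is moved stays moved. The work goes in short steps, Python scripts to look and compute and a tool call to move; the robot and the scene stay as the last step left them, time stands still between calls to the robot, and variables do not carry over. Pictures are saved under pics/ and viewed, at most 14 in all, crops included, and the job is handed in when it is done.

Besides the shell and the picture viewer there is one more tool, called after "Request:" by a JSON object that holds its "fn" and its "kwargs", one argument or row to a line. drive_tool: Moves the arm, as the interface text tells. Its arguments: {"type":"object","properties":{"rows":{"type":"array","items":{"type":"object","properties":{"dx":{"type":"number"},"dy":{"type":"number"},"dz":{"type":"number"},"wx":{"type":"number"},"wy":{"type":"number"},"wz":{"type":"number"},"hand":{"type":"number"}}}}},"required":["rows"]}

```bash
mkdir -p pics
cat > h.py <<'E'
import numpy as np, cv2
from workcell import bot
from scipy.spatial.transform import Rotation as R
def shot(cam,name=None,crop=None,scale=1):
    im=bot.camera(cam)
    if name:
        c=im if crop is None else im[crop[1]:crop[3],crop[0]:crop[2]]
        c=cv2.resize(c,None,fx=scale,fy=scale,interpolation=cv2.INTER_CUBIC)
        cv2.imwrite(f'pics/{name}.png',c[:,:,::-1])
    return im
def pix2w(cam,u,v,z):
    k=bot.get_calibration(cam); f=192/np.tan(np.radians(k['vfov'])/2)
    d=np.array([(u-k['cx'])/f,-(v-k['cy'])/f,-1.]); 
    if k.get('dist') is not None: pass
    d=np.array(k['rotation'])@d; o=np.array(k['origin']); return o+d*(z-o[2])/d[2]
def w2pix(cam,p):
    k=bot.get_calibration(cam); f=192/np.tan(np.radians(k['vfov'])/2)
    q=np.array(k['rotation']).T@(np.array(p)-np.array(k['origin'])); return np.array([k['cx']+f*q[0]/-q[2],k['cy']-f*q[1]/-q[2]])
E
python3 - <<'E'
from h import *
for c in('scene','top'):
    shot(c,c+'0',scale=1.5); print(c,bot.get_calibration(c))
o=bot.get_obs(); print(o['clock'],o['eef_pos'],o['tool_rot'],R.from_quat(o['tool_rot']).as_matrix().round(2))
for t in('wedge1','wedge2','wedge3','cabinet','tray','knob','hub','lock_tip','door','comb'):
    print(t,[(round(d['score'],2),np.round(d['extent'],1).tolist()) for d in bot.look_for('top',t)[:5]])
E
```

```text
scene {'vfov': 47.19775821080424, 'cx': 258.6325430435539, 'cy': 191.71308604696773, 'origin': array([0.18618223, 1.0626133 , 1.45176279]), 'rotation': array([-0.04560913,  0.30861417,  0.93879154, -0.14610799])}
top {'vfov': 55.12522746378704, 'cx': 252.142071058129, 'cy': 194.41535938269587, 'origin': array([0.16001324, 0.14104134, 1.50653539]), 'rotation': array([ 0.07580553, -0.07575018, -0.6953514 ,  0.71063483])}
0.1 [0.21085222 0.45274713 0.24149273] [ 2.16206823e-01  9.76347110e-01 -9.47490825e-04 -1.82693253e-04] [[-0.91  0.42 -0.  ]
 [ 0.42  0.91 -0.  ]
 [-0.   -0.   -1.  ]]
wedge1 [(0.88, [246.3, 239.0, 33.0, 18.6]), (0.84, [310.3, 225.4, 34.0, 25.3]), (0.64, [280.8, 188.1, 9.4, 20.7]), (0.64, [261.4, 186.2, 14.8, 21.6]), (0.52, [132.5, 227.0, 27.6, 32.0])]
wedge2 [(0.88, [246.3, 239.0, 33.0, 18.6]), (0.84, [310.3, 225.4, 34.0, 25.3]), (0.64, [280.8, 188.1, 9.4, 20.7]), (0.64, [261.4, 186.2, 14.8, 21.6]), (0.52, [132.5, 227.0, 27.6, 32.0])]
wedge3 [(0.88, [246.3, 239.0, 33.0, 18.6]), (0.84, [310.3, 225.4, 34.0, 25.3]), (0.64, [280.8, 188.1, 9.4, 20.7]), (0.64, [261.4, 186.2, 14.8, 21.6]), (0.52, [132.5, 227.0, 27.6, 32.0])]
cabinet [(0.94, [263.4, 148.4, 77.9, 61.7])]
tray [(0.6, [370.6, 196.3, 59.9, 54.6])]
knob []
hub [(0.96, [276.7, 148.4, 26.6, 25.9]), (0.64, [262.2, 186.3, 10.3, 24.0]), (0.22, [259.0, 164.7, 69.4, 19.2])]
lock_tip []
door [(0.98, [261.1, 168.6, 68.5, 20.1])]
comb [(0.58, [191.3, 217.2, 11.5, 37.0])]
```

```bash
sed -i "s/np.array(k\['rotation'\])/R.from_quat(k['rotation']).as_matrix()/g" h.py
python3 - <<'E'
from h import *
print(bot.get_calibration('top').keys())
print(w2pix('top',bot.get_obs()['eef_pos']),w2pix('scene',bot.get_obs()['eef_pos']))
E
```

```text
dict_keys(['vfov', 'cx', 'cy', 'origin', 'rotation'])
[159.5373342  257.20127669] [310.14052396 272.59543964]
```

View pics/top0.png

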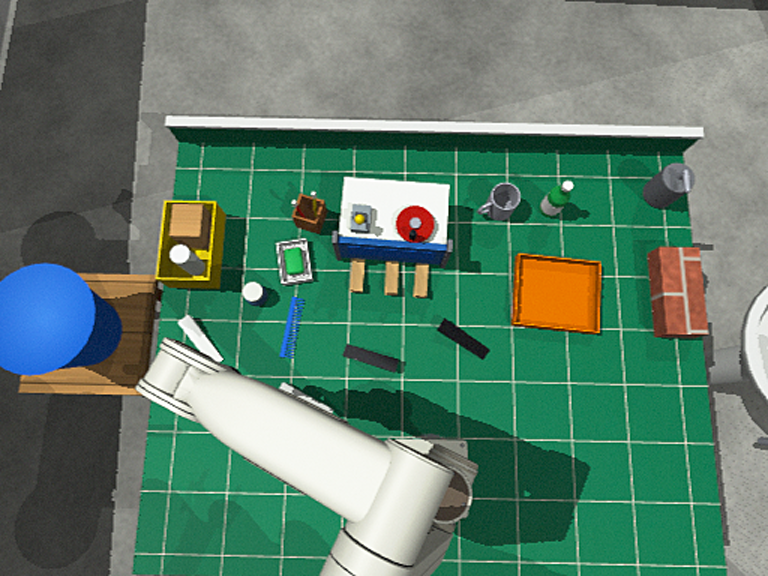

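View pics/scene0.png

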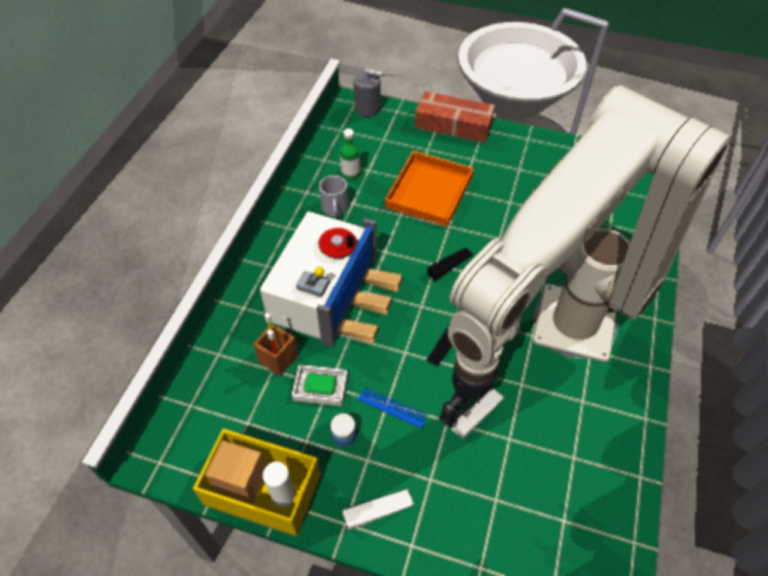

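Run:
```python
from h import *
a=shot('top'); b=shot('scene')
A=cv2.resize(a[110:205,215:311],None,fx=6,fy=6,interpolation=cv2.INTER_CUBIC)
B=cv2.resize(b[135:235,170:275],None,fx=5.6,fy=5.6,interpolation=cv2.INTER_CUBIC)
cv2.imwrite('pics/a1.png',A[:,:,::-1]);cv2.imwrite('pics/b1.png',B[:,:,::-1])
for c in('top','scene'):
  for t in('wedge1','hub','tray','door','lock','cabinet'):
    for d in bot.outline_of(c,t)[:7]:
        m=d['region'].astype(np.uint8); p=np.argwhere(m)[:,::-1]
        r=cv2.minAreaRect(p.astype(np.float32)); print(c,t,round(d['score'],2),np.round(d['extent'],1).tolist(),'rect',np.round(cv2.boxPoints(r),1).tolist(),p.mean(0).round(1))
```

```text
top wedge1 0.87 [246.0, 238.1, 33.3, 18.2] rect [[228.39999389648438, 236.89999389648438], [230.89999389648438, 228.8000030517578], [265.1000061035156, 239.3000030517578], [262.6000061035156, 247.39999389648438]] [246.2 238. ]
top wedge1 0.83 [309.2, 224.8, 37.9, 27.3] rect [[291.29998779296875, 219.5], [296.3999938964844, 211.89999389648438], [326.3999938964844, 231.89999389648438], [321.29998779296875, 239.5]] [308.5 225.5]
top wedge1 0.71 [237.6, 181.6, 8.9, 24.5] rect [[233.10000610351562, 193.89999389648438], [234.8000030517578, 171.60000610351562], [243.10000610351562, 172.1999969482422], [241.39999389648438, 194.5]] [238.1 183. ]
top wedge1 0.69 [280.9, 187.9, 11.0, 26.1] rect [[275.3999938964844, 197.6999969482422], [277.29998779296875, 175.5], [285.6000061035156, 176.1999969482422], [283.79998779296875, 198.39999389648438]] [280.6 186.9]
top wedge1 0.63 [262.0, 185.7, 14.6, 28.5] rect [[257.0, 174.0], [265.0, 174.0], [265.0, 196.0], [257.0, 196.0]] [260.8 185.2]
top wedge1 0.58 [132.6, 227.9, 25.7, 27.4] rect [[118.9000015258789, 214.60000610351562], [126.30000305175781, 209
[... 3714 characters left out ...]
999389648438, 219.5]] [233.4 185. ]
scene lock 0.42 [211.3, 183.6, 5.8, 11.6] rect [[209.0, 177.0], [215.0, 177.0], [215.0, 185.0], [209.0, 185.0]] [211.7 180.9]
scene cabinet 0.93 [211.9, 186.3, 79.9, 92.4] rect [[166.1999969482422, 206.8000030517578], [206.1999969482422, 125.5], [260.29998779296875, 152.0], [220.39999389648438, 233.39999389648438]] [212.6 183.2]
scene cabinet 0.51 [224.1, 130.9, 23.2, 28.8] rect [[214.0, 117.0], [232.0, 117.0], [232.0, 144.0], [214.0, 144.0]] [222.6 130.5]
scene cabinet 0.4 [237.7, 219.4, 22.3, 16.0] rect [[224.6999969482422, 220.89999389648438], [227.89999389648438, 210.3000030517578], [251.6999969482422, 217.39999389648438], [248.5, 228.0]] [238.6 219.8]
```

View pics/a1.png

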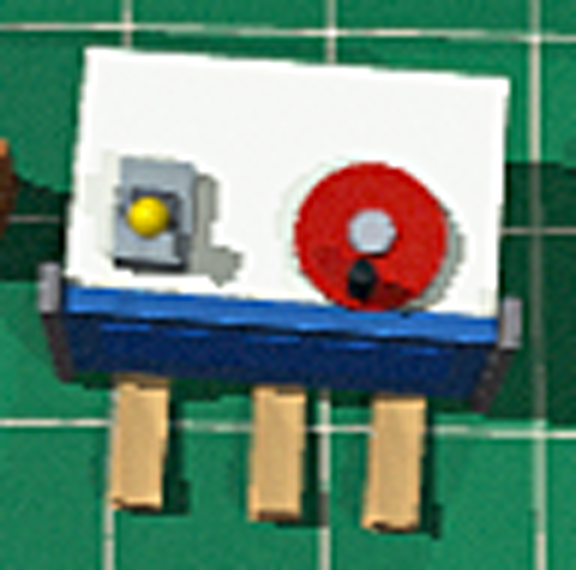

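View pics/b1.png

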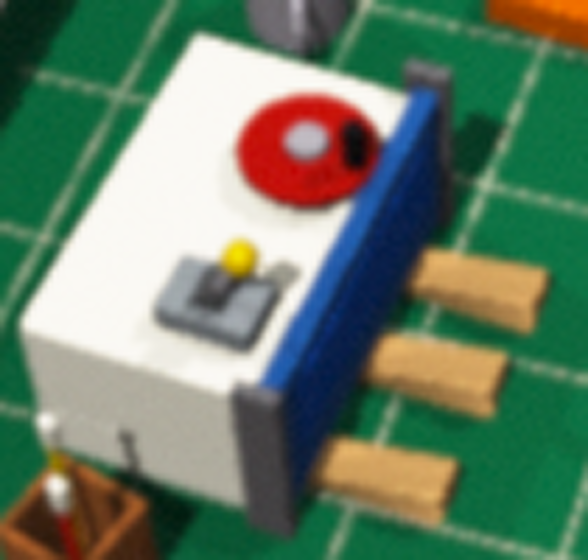

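Run:
```python
from h import *
from scipy.optimize import least_squares
T=lambda x,y:(215+(x+.5)/6-.5,110+(y+.5)/6-.5); S=lambda x,y:(170+(x+.5)/5.6-.5,135+(y+.5)/5.6-.5)
obs=[('top',(.085,.14,.14),T(85,47)),('top',(.085,-.14,.14),T(509,78)),('top',(-.04,-.055,.160),T(371,236)),
('scene',(.085,.14,.14),S(22,325)),('scene',(.085,-.14,.14),S(203,35)),('scene',(-.04,-.055,.160),S(309,151))]
def W(p,q): 
    c,s=np.cos(p[2]),np.sin(p[2]); return np.array([p[0]+c*q[0]-s*q[1],p[1]+s*q[0]+c*q[1],q[2]])
def f(p,cams=('top','scene')): return np.concatenate([w2pix(c,W(p,q))-u for c,q,u in obs if c in cams])
for cams in (('top',),('scene',),('top','scene')):
    r=least_squares(f,[.6,.15,0],args=(cams,)); print(cams,r.x.round(4),r.fun.round(1))
p=r.x
def inv(w): c,s=np.cos(p[2]),np.sin(p[2]); d=w[:2]-p[:2]; return np.array([c*d[0]+s*d[1],-s*d[0]+c*d[1]])
for n,cs in {'L':[(112,497),(160,501)],'M':[(250,512),(300,516)],'R':[(365,520),(417,524)]}.items():
    for c in cs:
        w=pix2w('top',*T(*c),.034); print(n,w.round(3),inv(w).round(3))
for n,cs in {'L':[(458,460),(445,497)],'M':[(508,355),(495,390)],'R':[(548,268),(535,305)]}.items():
    for c in cs:
        w=pix2w('scene',*S(*c),.034); print(n,w.round(3),inv(w).round(3))
for n,q in dict(hub=(-.04,-.055,.162)).items(): print(n,W(p,q))
k=pix2w('top',*T(365,262),.202);print('knob top',k,inv(k)); k=pix2w('scene',*S(353,127),.202);print(k,inv(k))
k=pix2w('top',*T(150,215),.2);print('lock',k,inv(k))
for u in [(339.6,218),(343.6,168.2),(402.8,172.9),(398.8,222.7)]: print('tray',pix2w('top',*u,.03).round(3))
for t,u in dict(jar=(168,195),comb=(194,218),soap=(197,174),blk1=(246,238),blk2=(309,225)).items(): print(t,pix2w('top',*u,.02).round(3))
```

```text
('top',) [ 0.6774  0.1079 -0.0534] [ 0.3  0.  -0.2 -0.2 -0.1  0.1]
('scene',) [ 0.6779  0.1076 -0.0647] [-0.4  0.2 -0.1  0.   0.5 -0.3]
('top', 'scene') [ 0.6776  0.1079 -0.0589] [ 0.4 -0.2 -0.  -0.  -0.1  0.1 -0.2  0.4 -0.3  0.1  0.4 -0.3]
L [0.488 0.222 0.034] [-0.196  0.103]
L [0.486 0.189 0.034] [-0.196  0.07 ]
M [0.479 0.128 0.034] [-0.199  0.008]
M [0.477 0.094 0.034] [-0.199 -0.026]
R [0.476 0.049 0.034] [-0.198 -0.07 ]
R [0.474 0.014 0.034] [-0.198 -0.106]
L [0.486 0.188 0.034] [-0.196  0.069]
L [0.485 0.22  0.034] [-0.199  0.1  ]
M [0.48  0.093 0.034] [-0.196 -0.026]
M [0.48  0.125 0.034] [-0.199  0.005]
R [0.476 0.01  0.034] [-0.196 -0.109]
R [0.475 0.045 0.034] [-0.199 -0.074]
hub [0.63445168 0.05530581 0.162     ]
knob top [0.60317528 0.06102084 0.202     ] [-0.07155869 -0.05113696]
[0.60023401 0.06117497 0.202     ] [-0.07450394 -0.05115632]
lock [0.63163783 0.19528539 0.2       ] [-0.05105325  0.08457087]
tray [ 0.392 -0.212  0.03 ]
tray [ 0.602 -0.235  0.03 ]
tray [ 0.588 -0.481  0.03 ]
tray [ 0.378 -0.451  0.03 ]
jar [0.474 0.492 0.02 ]
comb [0.381 0.38  0.02 ]
soap [0.567 0.377 0.02 ]
blk1 [0.304 0.166 0.02 ]
blk2 [ 0.362 -0.089  0.02 ]
```

```bash
cat >> h.py <<'E'
def goal(x,y,z,yaw=None,quiet=0):
    """move units to TCP x,y,z with tool down, tool x at world angle yaw deg"""
    o=bot.get_obs(); M=R.from_quat(o['tool_rot']).as_matrix()
    d=M.T@(np.array([x,y,z])-o['eef_pos'])/.05
    w=0
    if yaw is not None:
        c,s=np.cos(np.radians(yaw)),np.sin(np.radians(yaw)); G=np.array([[c,s,0],[s,-c,0],[0,0,-1]]).T
        w=R.from_matrix(M.T@G).as_rotvec(degrees=True)/5
    print('t',round(float(o['clock']),1),'at',np.round(o['eef_pos'],4),'F',np.round(o['ft_force'],1),'d',d.round(3),'w',np.round(w,2))
E
python3 -c "
from h import *
print(bot.tip_extent); goal(.512,.028,.12,176.6)"
```

```text
0.011
t 1.3 at [0.2111 0.4533 0.2423] F [-0.6  0.3  0.8] d [-9.047 -5.169  2.446] w [-0.    0.   -4.31]
```

Request:
{"fn": "drive_tool", "kwargs": {
  "rows": [
    {"dx": -9.05, "dy": -5.17, "dz": 1.2, "wz": -4.31, "hand": 52},
    {"dx": -9.05, "dy": -5.17, "dz": 1.2, "wz": -4.31, "hand": 52},
    {"dx": -9.05, "dy": -5.17, "dz": 1.2, "wz": -4.31, "hand": 52},
    {"dx": -9.05, "dy": -5.17, "dz": 1.2, "wz": -4.31, "hand": 52},
    {"dx": -9.05, "dy": -5.17, "dz": 1.2, "wz": -4.31, "hand": 52},
    {"dx": -9.05, "dy": -5.17, "dz": 1.2, "wz": -4.31, "hand": 52},
    {"dx": -9.05, "dy": -5.17, "dz": 1.2, "wz": -4.31, "hand": 52},
    {"dx": -9.05, "dy": -5.17, "dz": 1.2, "wz": -4.31, "hand": 52},
    {"dx": -9.05, "dy": -5.17, "dz": 1.2, "wz": -4.31, "hand": 52},
    {"dx": -9.05, "dy": -5.17, "dz": 1.2, "wz": -4.31, "hand": 52},
    {"dx": -9.05, "dy": -5.17, "dz": 1.2, "wz": -4.31, "hand": 52},
    {"dx": -9.05, "dy": -5.17, "dz": 2.44, "wz": -4.31, "hand": 52},
    {"dx": -9.05, "dy": -5.17, "dz": 2.44, "wz": -4.31, "hand": 52},
    {"dx": -9.05, "dy": -5.17, "dz": 2.44, "wz": -4.31, "hand": 52}
  ]
}}

```text
invalid input at $.rows[0]: expected keys dx, dy, dz, wx, wy, wz, hand
```

```bash
python3 -c "
from h import *
goal(.512,.028,.016,176.6)
shot('scene','s2',(200,120,330,220),5)"
```

```text
t 1.3 at [0.2111 0.4533 0.2423] F [-0.6  0.3  0.8] d [-9.047 -5.169  4.526] w [-0.    0.   -4.31]
```

View pics/s2.png

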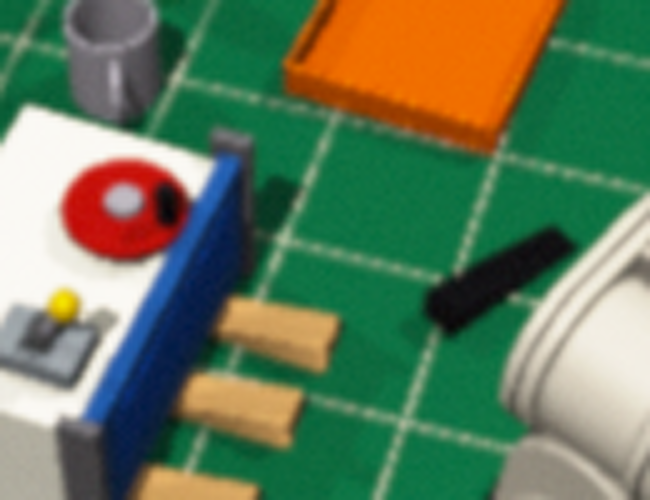

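The call was refused because every key must be given. The crop shows the wooden wedges at about (255,186), (247,201) and (238,219), with a black look-alike at about (299,175), so the choice stands.

Request:
{"fn": "drive_tool", "kwargs": {
  "rows": [
    {"dx": -9.05, "dy": -5.17, "dz": 1.2, "wx": 0, "wy": 0, "wz": -4.31, "hand": 52},
    {"dx": -9.05, "dy": -5.17, "dz": 1.2, "wx": 0, "wy": 0, "wz": -4.31, "hand": 52},
    {"dx": -9.05, "dy": -5.17, "dz": 1.2, "wx": 0, "wy": 0, "wz": -4.31, "hand": 52},
    {"dx": -9.05, "dy": -5.17, "dz": 1.2, "wx": 0, "wy": 0, "wz": -4.31, "hand": 52},
    {"dx": -9.05, "dy": -5.17, "dz": 1.2, "wx": 0, "wy": 0, "wz": -4.31, "hand": 52},
    {"dx": -9.05, "dy": -5.17, "dz": 1.2, "wx": 0, "wy": 0, "wz": -4.31, "hand": 52},
    {"dx": -9.05, "dy": -5.17, "dz": 1.2, "wx": 0, "wy": 0, "wz": -4.31, "hand": 52},
    {"dx": -9.05, "dy": -5.17, "dz": 1.2, "wx": 0, "wy": 0, "wz": -4.31, "hand": 52},
    {"dx": -9.05, "dy": -5.17, "dz": 1.2, "wx": 0, "wy": 0, "wz": -4.31, "hand": 52},
    {"dx": -9.05, "dy": -5.17, "dz": 1.2, "wx": 0, "wy": 0, "wz": -4.31, "hand": 52},
    {"dx": -9.05, "dy": -5.17, "dz": 1.2, "wx": 0, "wy": 0, "wz": -4.31, "hand": 52},
    {"dx": -9.05, "dy": -5.17, "dz": 1.2, "wx": 0, "wy": 0, "wz": -4.31, "hand": 52},
    {"dx": -9.05, "dy": -5.17, "dz": 2.44, "wx": 0, "wy": 0, "wz": -4.31, "hand": 52},
    {"dx": -9.05, "dy": -5.17, "dz": 2.44, "wx": 0, "wy": 0, "wz": -4.31, "hand": 52},
    {"dx": -9.05, "dy": -5.17, "dz": 2.44, "wx": 0, "wy": 0, "wz": -4.31, "hand": 52}
  ]
}}

```text
clock: 2.85
eef_pos: [0.5093, 0.0283, 0.1182]
tool_rot: [0.029, 1.0, -0.0, -0.003]
ft_force: [-0.1, 0.2, 0.0]
grip_width: 0.0523
grasp_force: 0.0
```

```bash
python3 -c "
from h import *
goal(.512,.028,.016,176.6); print(bot.get_obs()['grip_width'])
shot('scene','s3',(200,120,330,220),5)"
```

```text
t 2.9 at [0.5093 0.0283 0.1182] F [-0.1  0.2  0. ] d [-0.067 -0.003  2.043] w [-0.01 -0.08  0.01]
0.05233106952680225
```

View pics/s3.png

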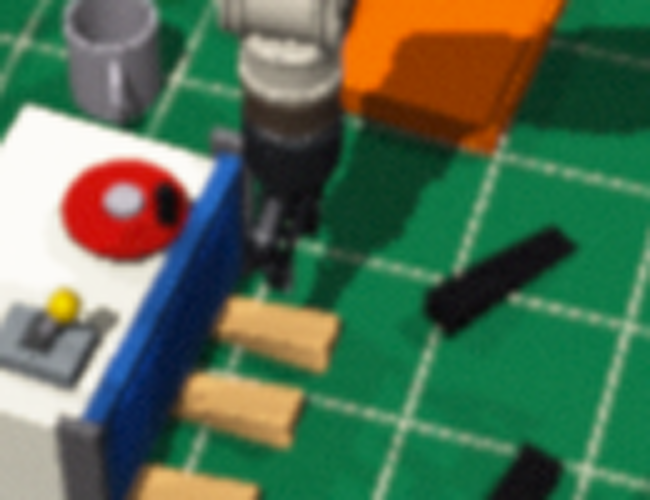

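Request:
{"fn": "drive_tool", "kwargs": {
  "rows": [
    {"dx": 0, "dy": 0, "dz": 0.8, "wx": 0, "wy": 0, "wz": 0, "hand": 52},
    {"dx": 0, "dy": 0, "dz": 1.5, "wx": 0, "wy": 0, "wz": 0, "hand": 52},
    {"dx": 0, "dy": 0, "dz": 1.9, "wx": 0, "wy": 0, "wz": 0, "hand": 52},
    {"dx": 0, "dy": 0, "dz": 2.04, "wx": 0, "wy": 0, "wz": 0, "hand": 52},
    {"dx": 0, "dy": 0, "dz": 2.04, "wx": 0, "wy": 0, "wz": 0, "hand": 52},
    {"dx": 0, "dy": 0, "dz": 2.04, "wx": 0, "wy": 0, "wz": 0, "hand": 52},
    {"dx": 0, "dy": 0, "dz": 2.04, "wx": 0, "wy": 0, "wz": 0, "hand": 25},
    {"dx": 0, "dy": 0, "dz": 2.04, "wx": 0, "wy": 0, "wz": 0, "hand": 25},
    {"dx": 0, "dy": 0, "dz": 2.04, "wx": 0, "wy": 0, "wz": 0, "hand": 25},
    {"dx": 0, "dy": 0, "dz": 2.04, "wx": 0, "wy": 0, "wz": 0, "hand": 25},
    {"dx": 0, "dy": 0, "dz": 2.04, "wx": 0, "wy": 0, "wz": 0, "hand": 25}
  ]
}}

```text
clock: 4.0
eef_pos: [0.5138, 0.0281, 0.0203]
tool_rot: [0.03, 1.0, 0.0, 0.002]
ft_force: [-0.3, -0.1, 6.3]
grip_width: 0.0326
grasp_force: 60.4
```

Request:
{"fn": "drive_tool", "kwargs": {
  "rows": [
    {"dx": 0.03, "dy": 0, "dz": 0, "wx": 0, "wy": 0, "wz": 0, "hand": 25},
    {"dx": 0.06, "dy": 0, "dz": 0, "wx": 0, "wy": 0, "wz": 0, "hand": 25},
    {"dx": 0.09, "dy": 0, "dz": 0, "wx": 0, "wy": 0, "wz": 0, "hand": 25},
    {"dx": 0.12, "dy": 0, "dz": 0, "wx": 0, "wy": 0, "wz": 0, "hand": 25},
    {"dx": 0.15, "dy": 0, "dz": 0, "wx": 0, "wy": 0, "wz": 0, "hand": 25},
    {"dx": 0.18, "dy": 0, "dz": 0, "wx": 0, "wy": 0, "wz": 0, "hand": 25},
    {"dx": 0.21, "dy": 0, "dz": 0, "wx": 0, "wy": 0, "wz": 0, "hand": 25},
    {"dx": 0.24, "dy": 0, "dz": 0, "wx": 0, "wy": 0, "wz": 0, "hand": 25},
    {"dx": 0.27, "dy": 0, "dz": 0, "wx": 0, "wy": 0, "wz": 0, "hand": 25},
    {"dx": 0.3, "dy": 0, "dz": 0, "wx": 0, "wy": 0, "wz": 0, "hand": 25}
  ]
}}

```text
clock: 5.0
eef_pos: [0.5007, 0.0288, 0.0203]
tool_rot: [0.03, 1.0, 0.0, 0.004]
ft_force: [2.8, -0.5, 6.0]
grip_width: 0.0327
grasp_force: 60.3
```

Moving gently with little force. Continuing out.

Request:
{"fn": "drive_tool", "kwargs": {
  "rows": [
    {"dx": 0.06, "dy": 0, "dz": 0, "wx": 0, "wy": 0, "wz": 0, "hand": 25},
    {"dx": 0.12, "dy": 0, "dz": 0, "wx": 0, "wy": 0, "wz": 0, "hand": 25},
    {"dx": 0.18, "dy": 0, "dz": 0, "wx": 0, "wy": 0, "wz": 0, "hand": 25},
    {"dx": 0.24, "dy": 0, "dz": 0, "wx": 0, "wy": 0, "wz": 0, "hand": 25},
    {"dx": 0.3, "dy": 0, "dz": 0, "wx": 0, "wy": 0, "wz": 0, "hand": 25},
    {"dx": 0.36, "dy": 0, "dz": 0, "wx": 0, "wy": 0, "wz": 0, "hand": 25},
    {"dx": 0.42, "dy": 0, "dz": 0, "wx": 0, "wy": 0, "wz": 0, "hand": 25},
    {"dx": 0.48, "dy": 0, "dz": 0, "wx": 0, "wy": 0, "wz": 0, "hand": 25},
    {"dx": 0.54, "dy": 0, "dz": 0, "wx": 0, "wy": 0, "wz": 0, "hand": 25},
    {"dx": 0.6, "dy": 0, "dz": 0, "wx": 0, "wy": 0, "wz": 0, "hand": 25},
    {"dx": 0.66, "dy": 0, "dz": 0, "wx": 0, "wy": 0, "wz": 0, "hand": 25},
    {"dx": 0.72, "dy": 0, "dz": 0, "wx": 0, "wy": 0, "wz": 0, "hand": 25},
    {"dx": 0.78, "dy": 0, "dz": 0, "wx": 0, "wy": 0, "wz": 0, "hand": 25},
    {"dx": 0.84, "dy": 0, "dz": 0, "wx": 0, "wy": 0, "wz": 0, "hand": 25},
    {"dx": 0.9, "dy": 0, "dz": 0, "wx": 0, "wy": 0, "wz": 0, "hand": 25},
    {"dx": 0.96, "dy": 0, "dz": 0, "wx": 0, "wy": 0, "wz": 0, "hand": 25},
    {"dx": 1.02, "dy": 0, "dz": 0, "wx": 0, "wy": 0, "wz": 0, "hand": 25},
    {"dx": 1.08, "dy": 0, "dz": 0, "wx": 0, "wy": 0, "wz": 0, "hand": 25},
    {"dx": 1.16, "dy": 0, "dz": 0, "wx": 0, "wy": 0, "wz": 0, "hand": 25},
    {"dx": 1.25, "dy": 0, "dz": 0, "wx": 0, "wy": 0, "wz": 0, "hand": 25}
  ]
}}

```text
clock: 7.0
eef_pos: [0.4387, 0.0326, 0.0203]
tool_rot: [0.03, 1.0, 0.0, 0.004]
ft_force: [3.9, -1.4, 6.8]
grip_width: 0.0326
grasp_force: 60.4
```

```bash
cat >> h.py <<'E'
def tray():
    a=bot.camera('top'); d=bot.outline_of('top','tray')[0]
    p=np.argwhere(d['region'])[:,::-1].astype(np.float32); 
    w=np.array([pix2w('top',*q,.02)[:2] for q in cv2.convexHull(p)[:,0]],np.float32)
    (c,s,a)=cv2.minAreaRect(w); print('tray',round(d['score'],2),np.round(c,3),np.round(s,3),round(((a+45)%90)-45,1)); return a
E
python3 - <<'E'
from h import *
goal(.45,-.30,.15,173.6); tray()
print([(round(d['score'],2),np.round(d['extent'],1).tolist()) for d in bot.look_for('top','wedge1')])
E
```

```text
t 7.0 at [0.4387 0.0326 0.0203] F [ 3.9 -1.4  6.8] d [-0.645 -6.625 -2.593] w [0.01 0.09 0.59]
tray 0.86 [ 0.492 -0.346] [0.242 0.207] -4.9
[(0.93, [133.6, 228.9, 26.0, 35.2]), (0.67, [204.1, 268.4, 36.6, 22.3]), (0.6, [262.3, 185.6, 9.8, 18.6]), (0.6, [246.5, 238.3, 39.6, 22.5]), (0.56, [237.2, 180.7, 9.0, 23.3]), (0.29, [207.2, 141.8, 21.2, 25.4])]
```

Run:
```python
from h import *
goal(.449,-.404,.10,174.5);goal(.449,-.404,.029,174.5)
```

```text
t 7.2 at [0.438  0.0327 0.0203] F [ 2.5 -0.9  7.7] d [-0.752 -8.703 -1.594] w [0.01 0.08 0.42]
t 7.2 at [0.438  0.0327 0.0203] F [ 2.5 -0.9  7.7] d [-0.742 -8.704 -0.174] w [0.01 0.08 0.42]
```

Request:
{"fn": "drive_tool", "kwargs": {
  "rows": [
    {"dx": 0, "dy": 0, "dz": -0.8, "wx": 0, "wy": 0, "wz": 0, "hand": 25},
    {"dx": 0, "dy": 0, "dz": -1.6, "wx": 0, "wy": 0, "wz": 0, "hand": 25},
    {"dx": -0.1, "dy": -0.7, "dz": -1.6, "wx": 0, "wy": 0, "wz": 0.1, "hand": 25},
    {"dx": -0.2, "dy": -1.5, "dz": -1.6, "wx": 0, "wy": 0, "wz": 0.2, "hand": 25},
    {"dx": -0.3, "dy": -2.3, "dz": -1.6, "wx": 0, "wy": 0, "wz": 0.4, "hand": 25},
    {"dx": -0.4, "dy": -3.1, "dz": -1.6, "wx": 0, "wy": 0, "wz": 0.4, "hand": 25},
    {"dx": -0.4, "dy": -3.9, "dz": -1.6, "wx": 0, "wy": 0, "wz": 0.4, "hand": 25},
    {"dx": -0.5, "dy": -4.7, "dz": -1.6, "wx": 0, "wy": 0, "wz": 0.4, "hand": 25},
    {"dx": -0.5, "dy": -5.5, "dz": -1.6, "wx": 0, "wy": 0, "wz": 0.4, "hand": 25},
    {"dx": -0.6, "dy": -6.3, "dz": -1.6, "wx": 0, "wy": 0, "wz": 0.4, "hand": 25},
    {"dx": -0.7, "dy": -7.1, "dz": -1.6, "wx": 0, "wy": 0, "wz": 0.4, "hand": 25},
    {"dx": -0.75, "dy": -7.9, "dz": -1.6, "wx": 0, "wy": 0, "wz": 0.4, "hand": 25},
    {"dx": -0.75, "dy": -8.5, "dz": -1.6, "wx": 0, "wy": 0, "wz": 0.4, "hand": 25},
    {"dx": -0.75, "dy": -8.7, "dz": -1.6, "wx": 0, "wy": 0, "wz": 0.4, "hand": 25},
    {"dx": -0.75, "dy": -8.7, "dz": -1.6, "wx": 0, "wy": 0, "wz": 0.4, "hand": 25},
    {"dx": -0.75, "dy": -8.7, "dz": -1.6, "wx": 0, "wy": 0, "wz": 0.4, "hand": 25}
  ]
}}

```text
clock: 8.75
eef_pos: [0.4457, -0.4025, 0.0977]
tool_rot: [0.047, 0.999, 0.001, -0.001]
ft_force: [-0.8, 0.3, -0.9]
grip_width: 0.0329
grasp_force: 59.9
```

Run:
```python
from h import *
goal(.449,-.404,.029,174.5); tray()
shot('scene','s4',(190,60,340,240),3.3)
```

```text
t 8.8 at [ 0.4457 -0.4025  0.0977] F [-0.8  0.3 -0.9] d [-0.07  -0.027  1.374] w [ 0.02 -0.02  0.02]
tray 0.59 [ 0.492 -0.343] [0.244 0.216] -5.6
```

View pics/s4.png

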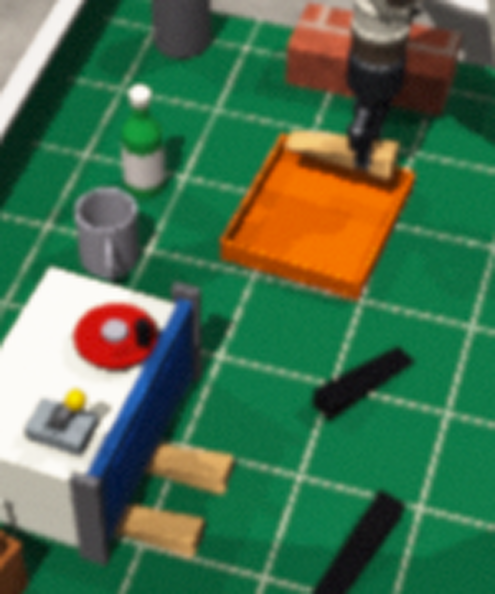

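The first wedge is held over the tray's far slot, and two wedges remain under the door. Lowering, releasing and lifting.

Request:
{"fn": "drive_tool", "kwargs": {
  "rows": [
    {"dx": -0.05, "dy": 0, "dz": 0.5, "wx": 0, "wy": 0, "wz": 0, "hand": 25},
    {"dx": -0.05, "dy": 0, "dz": 0.9, "wx": 0, "wy": 0, "wz": 0, "hand": 25},
    {"dx": -0.05, "dy": 0, "dz": 1.2, "wx": 0, "wy": 0, "wz": 0, "hand": 25},
    {"dx": -0.05, "dy": 0, "dz": 1.37, "wx": 0, "wy": 0, "wz": 0, "hand": 25},
    {"dx": -0.05, "dy": 0, "dz": 1.39, "wx": 0, "wy": 0, "wz": 0, "hand": 25},
    {"dx": -0.05, "dy": 0, "dz": 1.39, "wx": 0, "wy": 0, "wz": 0, "hand": 25},
    {"dx": -0.05, "dy": 0, "dz": 1.39, "wx": 0, "wy": 0, "wz": 0, "hand": 45},
    {"dx": -0.05, "dy": 0, "dz": 1.39, "wx": 0, "wy": 0, "wz": 0, "hand": 45},
    {"dx": -0.05, "dy": 0, "dz": 1.39, "wx": 0, "wy": 0, "wz": 0, "hand": 45},
    {"dx": -0.05, "dy": 0, "dz": 1.39, "wx": 0, "wy": 0, "wz": 0, "hand": 45},
    {"dx": -0.05, "dy": 0, "dz": 0.8, "wx": 0, "wy": 0, "wz": 0, "hand": 45},
    {"dx": -0.05, "dy": 0, "dz": 0, "wx": 0, "wy": 0, "wz": 0, "hand": 45},
    {"dx": -0.05, "dy": 0, "dz": -0.5, "wx": 0, "wy": 0, "wz": 0, "hand": 52},
    {"dx": -0.05, "dy": 0, "dz": -0.5, "wx": 0, "wy": 0, "wz": 0, "hand": 52}
  ]
}}

```text
clock: 10.3
eef_pos: [0.4512, -0.4064, 0.1285]
tool_rot: [0.047, 0.999, -0.003, 0.004]
ft_force: [0.6, 0.0, 1.0]
grip_width: 0.0522
grasp_force: 0.0
```

Run:
```python
from h import *
goal(.513,.108,.12,176.6); goal(.513,.108,.018,176.6)
```

```text
t 10.3 at [ 0.4512 -0.4064  0.1285] F [0.6 0.  1. ] d [-0.257 10.36   0.112] w [-0.07  0.09 -0.41]
t 10.3 at [ 0.4512 -0.4064  0.1285] F [0.6 0.  1. ] d [-0.242 10.372  2.152] w [-0.07  0.09 -0.41]
```

Request:
{"fn": "drive_tool", "kwargs": {
  "rows": [
    {"dx": -0.26, "dy": 10.36, "dz": 0.11, "wx": 0, "wy": 0, "wz": -0.41, "hand": 52},
    {"dx": -0.26, "dy": 10.36, "dz": 0.11, "wx": 0, "wy": 0, "wz": -0.41, "hand": 52},
    {"dx": -0.26, "dy": 10.36, "dz": 0.11, "wx": 0, "wy": 0, "wz": -0.41, "hand": 52},
    {"dx": -0.26, "dy": 10.36, "dz": 0.11, "wx": 0, "wy": 0, "wz": -0.41, "hand": 52},
    {"dx": -0.26, "dy": 10.36, "dz": 0.11, "wx": 0, "wy": 0, "wz": -0.41, "hand": 52},
    {"dx": -0.26, "dy": 10.36, "dz": 0.11, "wx": 0, "wy": 0, "wz": -0.41, "hand": 52},
    {"dx": -0.26, "dy": 10.36, "dz": 0.11, "wx": 0, "wy": 0, "wz": -0.41, "hand": 52},
    {"dx": -0.26, "dy": 10.36, "dz": 0.11, "wx": 0, "wy": 0, "wz": -0.41, "hand": 52},
    {"dx": -0.26, "dy": 10.36, "dz": 0.11, "wx": 0, "wy": 0, "wz": -0.41, "hand": 52},
    {"dx": -0.26, "dy": 10.36, "dz": 0.11, "wx": 0, "wy": 0, "wz": -0.41, "hand": 52},
    {"dx": -0.26, "dy": 10.36, "dz": 0.11, "wx": 0, "wy": 0, "wz": -0.41, "hand": 52},
    {"dx": -0.26, "dy": 10.36, "dz": 0.11, "wx": 0, "wy": 0, "wz": -0.41, "hand": 52},
    {"dx": -0.26, "dy": 10.36, "dz": 0.11, "wx": 0, "wy": 0, "wz": -0.41, "hand": 52},
    {"dx": -0.26, "dy": 10.36, "dz": 0.11, "wx": 0, "wy": 0, "wz": -0.41, "hand": 52}
  ]
}}

```text
clock: 11.7
eef_pos: [0.5101, 0.1092, 0.1173]
tool_rot: [0.03, 1.0, -0.0, -0.001]
ft_force: [-0.3, -0.4, -0.3]
grip_width: 0.0518
grasp_force: 0.0
```

Run:
```python
from h import *
goal(.513,.108,.018,176.6)
```

```text
t 11.7 at [0.5101 0.1092 0.1173] F [-0.3 -0.4 -0.3] d [-0.062 -0.019  1.986] w [-0.01 -0.01 -0.01]
```

Request:
{"fn": "drive_tool", "kwargs": {
  "rows": [
    {"dx": 0, "dy": -0.02, "dz": 0.8, "wx": 0, "wy": 0, "wz": 0, "hand": 52},
    {"dx": 0, "dy": -0.02, "dz": 1.5, "wx": 0, "wy": 0, "wz": 0, "hand": 52},
    {"dx": 0, "dy": -0.02, "dz": 1.9, "wx": 0, "wy": 0, "wz": 0, "hand": 52},
    {"dx": 0, "dy": -0.02, "dz": 1.98, "wx": 0, "wy": 0, "wz": 0, "hand": 52},
    {"dx": 0, "dy": -0.02, "dz": 1.98, "wx": 0, "wy": 0, "wz": 0, "hand": 52},
    {"dx": 0, "dy": -0.02, "dz": 1.98, "wx": 0, "wy": 0, "wz": 0, "hand": 25},
    {"dx": 0, "dy": -0.02, "dz": 1.98, "wx": 0, "wy": 0, "wz": 0, "hand": 25},
    {"dx": 0, "dy": -0.02, "dz": 1.98, "wx": 0, "wy": 0, "wz": 0, "hand": 25},
    {"dx": 0, "dy": -0.02, "dz": 1.98, "wx": 0, "wy": 0, "wz": 0, "hand": 25},
    {"dx": 0, "dy": -0.02, "dz": 1.98, "wx": 0, "wy": 0, "wz": 0, "hand": 25}
  ]
}}

```text
clock: 12.7
eef_pos: [0.512, 0.1096, 0.0206]
tool_rot: [0.029, 1.0, 0.0, 0.002]
ft_force: [0.2, 0.1, 7.2]
grip_width: 0.0325
grasp_force: 60.0
```

Request:
{"fn": "drive_tool", "kwargs": {
  "rows": [
    {"dx": 0.06, "dy": 0, "dz": 0, "wx": 0, "wy": 0, "wz": 0, "hand": 25},
    {"dx": 0.12, "dy": 0, "dz": 0, "wx": 0, "wy": 0, "wz": 0, "hand": 25},
    {"dx": 0.18, "dy": 0, "dz": 0, "wx": 0, "wy": 0, "wz": 0, "hand": 25},
    {"dx": 0.24, "dy": 0, "dz": 0, "wx": 0, "wy": 0, "wz": 0, "hand": 25},
    {"dx": 0.3, "dy": 0, "dz": 0, "wx": 0, "wy": 0, "wz": 0, "hand": 25}
  ]
}}

```text
clock: 13.2
eef_pos: [0.4984, 0.1106, 0.0206]
tool_rot: [0.03, 1.0, 0.0, 0.003]
ft_force: [3.4, -0.8, 6.4]
grip_width: 0.0327
grasp_force: 59.8
```

Request:
{"fn": "drive_tool", "kwargs": {
  "rows": [
    {"dx": 0.06, "dy": 0, "dz": 0, "wx": 0, "wy": 0, "wz": 0, "hand": 25},
    {"dx": 0.12, "dy": 0, "dz": 0, "wx": 0, "wy": 0, "wz": 0, "hand": 25},
    {"dx": 0.18, "dy": 0, "dz": 0, "wx": 0, "wy": 0, "wz": 0, "hand": 25},
    {"dx": 0.24, "dy": 0, "dz": 0, "wx": 0, "wy": 0, "wz": 0, "hand": 25},
    {"dx": 0.3, "dy": 0, "dz": 0, "wx": 0, "wy": 0, "wz": 0, "hand": 25},
    {"dx": 0.36, "dy": 0, "dz": 0, "wx": 0, "wy": 0, "wz": 0, "hand": 25},
    {"dx": 0.42, "dy": 0, "dz": 0, "wx": 0, "wy": 0, "wz": 0, "hand": 25},
    {"dx": 0.48, "dy": 0, "dz": 0, "wx": 0, "wy": 0, "wz": 0, "hand": 25},
    {"dx": 0.54, "dy": 0, "dz": 0, "wx": 0, "wy": 0, "wz": 0, "hand": 25},
    {"dx": 0.6, "dy": 0, "dz": 0, "wx": 0, "wy": 0, "wz": 0, "hand": 25},
    {"dx": 0.66, "dy": 0, "dz": 0, "wx": 0, "wy": 0, "wz": 0, "hand": 25},
    {"dx": 0.72, "dy": 0, "dz": 0, "wx": 0, "wy": 0, "wz": 0, "hand": 25},
    {"dx": 0.78, "dy": 0, "dz": 0, "wx": 0, "wy": 0, "wz": 0, "hand": 25},
    {"dx": 0.84, "dy": 0, "dz": 0, "wx": 0, "wy": 0, "wz": 0, "hand": 25},
    {"dx": 0.9, "dy": 0, "dz": 0, "wx": 0, "wy": 0, "wz": 0, "hand": 25},
    {"dx": 0.96, "dy": 0, "dz": 0, "wx": 0, "wy": 0, "wz": 0, "hand": 25},
    {"dx": 1.02, "dy": 0, "dz": 0, "wx": 0, "wy": 0, "wz": 0, "hand": 25},
    {"dx": 1.08, "dy": 0, "dz": 0, "wx": 0, "wy": 0, "wz": 0, "hand": 25},
    {"dx": 1.16, "dy": 0, "dz": 0, "wx": 0, "wy": 0, "wz": 0, "hand": 25},
    {"dx": 1.25, "dy": 0, "dz": 0, "wx": 0, "wy": 0, "wz": 0, "hand": 25}
  ]
}}

```text
clock: 15.2
eef_pos: [0.4365, 0.1144, 0.0206]
tool_rot: [0.03, 1.0, 0.001, 0.004]
ft_force: [4.6, -0.5, 7.2]
grip_width: 0.0327
grasp_force: 59.8
```

Run:
```python
from h import *
tray()
goal(.455,-.342,.10,174.5)
```

```text
tray 0.79 [ 0.494 -0.347] [0.239 0.211] -4.9
t 15.3 at [0.4357 0.1144 0.0206] F [3.5 0.1 7.9] d [-0.932 -9.088 -1.595] w [0.02 0.07 0.43]
```

Request:
{"fn": "drive_tool", "kwargs": {
  "rows": [
    {"dx": 0, "dy": 0, "dz": -0.8, "wx": 0, "wy": 0, "wz": 0, "hand": 25},
    {"dx": 0, "dy": 0, "dz": -1.6, "wx": 0, "wy": 0, "wz": 0, "hand": 25},
    {"dx": -0.1, "dy": -0.7, "dz": -1.6, "wx": 0, "wy": 0, "wz": 0.1, "hand": 25},
    {"dx": -0.2, "dy": -1.5, "dz": -1.6, "wx": 0, "wy": 0, "wz": 0.2, "hand": 25},
    {"dx": -0.3, "dy": -2.3, "dz": -1.6, "wx": 0, "wy": 0, "wz": 0.4, "hand": 25},
    {"dx": -0.4, "dy": -3.1, "dz": -1.6, "wx": 0, "wy": 0, "wz": 0.4, "hand": 25},
    {"dx": -0.4, "dy": -3.9, "dz": -1.6, "wx": 0, "wy": 0, "wz": 0.4, "hand": 25},
    {"dx": -0.5, "dy": -4.7, "dz": -1.6, "wx": 0, "wy": 0, "wz": 0.4, "hand": 25},
    {"dx": -0.5, "dy": -5.5, "dz": -1.6, "wx": 0, "wy": 0, "wz": 0.4, "hand": 25},
    {"dx": -0.6, "dy": -6.3, "dz": -1.6, "wx": 0, "wy": 0, "wz": 0.4, "hand": 25},
    {"dx": -0.7, "dy": -7.1, "dz": -1.6, "wx": 0, "wy": 0, "wz": 0.4, "hand": 25},
    {"dx": -0.8, "dy": -7.9, "dz": -1.6, "wx": 0, "wy": 0, "wz": 0.4, "hand": 25},
    {"dx": -0.93, "dy": -8.7, "dz": -1.6, "wx": 0, "wy": 0, "wz": 0.43, "hand": 25},
    {"dx": -0.93, "dy": -9.09, "dz": -1.6, "wx": 0, "wy": 0, "wz": 0.43, "hand": 25},
    {"dx": -0.93, "dy": -9.09, "dz": -1.6, "wx": 0, "wy": 0, "wz": 0.43, "hand": 25},
    {"dx": -0.93, "dy": -9.09, "dz": -1.6, "wx": 0, "wy": 0, "wz": 0.43, "hand": 25}
  ]
}}

```text
clock: 16.9
eef_pos: [0.4517, -0.3418, 0.0978]
tool_rot: [0.049, 0.999, 0.001, -0.001]
ft_force: [0.0, 0.6, -0.2]
grip_width: 0.0328
grasp_force: 59.3
```

Run:
```python
from h import *
goal(.455,-.342,.028,174.5); tray()
```

```text
t 16.9 at [ 0.4517 -0.3418  0.0978] F [ 0.   0.6 -0.2] d [-6.900e-02 -1.000e-03  1.397e+00] w [ 0.02 -0.03 -0.01]
tray 0.66 [0.567 0.381] [0.131 0.087] 10.2
```

Request:
{"fn": "drive_tool", "kwargs": {
  "rows": [
    {"dx": -0.05, "dy": 0, "dz": 0.5, "wx": 0, "wy": 0, "wz": 0, "hand": 25},
    {"dx": -0.05, "dy": 0, "dz": 0.9, "wx": 0, "wy": 0, "wz": 0, "hand": 25},
    {"dx": -0.05, "dy": 0, "dz": 1.2, "wx": 0, "wy": 0, "wz": 0, "hand": 25},
    {"dx": -0.05, "dy": 0, "dz": 1.37, "wx": 0, "wy": 0, "wz": 0, "hand": 25},
    {"dx": -0.05, "dy": 0, "dz": 1.39, "wx": 0, "wy": 0, "wz": 0, "hand": 25},
    {"dx": -0.05, "dy": 0, "dz": 1.39, "wx": 0, "wy": 0, "wz": 0, "hand": 25},
    {"dx": -0.05, "dy": 0, "dz": 1.39, "wx": 0, "wy": 0, "wz": 0, "hand": 45},
    {"dx": -0.05, "dy": 0, "dz": 1.39, "wx": 0, "wy": 0, "wz": 0, "hand": 45},
    {"dx": -0.05, "dy": 0, "dz": 1.39, "wx": 0, "wy": 0, "wz": 0, "hand": 45},
    {"dx": -0.05, "dy": 0, "dz": 1.39, "wx": 0, "wy": 0, "wz": 0, "hand": 45},
    {"dx": -0.05, "dy": 0, "dz": 0.8, "wx": 0, "wy": 0, "wz": 0, "hand": 45},
    {"dx": -0.05, "dy": 0, "dz": 0, "wx": 0, "wy": 0, "wz": 0, "hand": 45},
    {"dx": -0.05, "dy": 0, "dz": -0.5, "wx": 0, "wy": 0, "wz": 0, "hand": 52},
    {"dx": -0.05, "dy": 0, "dz": -0.5, "wx": 0, "wy": 0, "wz": 0, "hand": 52}
  ]
}}

```text
clock: 18.4
eef_pos: [0.458, -0.3448, 0.1286]
tool_rot: [0.048, 0.999, -0.003, 0.004]
ft_force: [0.1, 0.6, -0.0]
grip_width: 0.0519
grasp_force: 0.0
```

Run:
```python
from h import *
goal(.521,.203,.12,176.6)
```

```text
t 18.4 at [ 0.458  -0.3448  0.1286] F [ 0.1  0.6 -0. ] d [-0.199 11.028  0.121] w [-0.06  0.09 -0.43]
```

Request:
{"fn": "drive_tool", "kwargs": {
  "rows": [
    {"dx": -0.2, "dy": 11.03, "dz": 0.12, "wx": 0, "wy": 0, "wz": -0.43, "hand": 52},
    {"dx": -0.2, "dy": 11.03, "dz": 0.12, "wx": 0, "wy": 0, "wz": -0.43, "hand": 52},
    {"dx": -0.2, "dy": 11.03, "dz": 0.12, "wx": 0, "wy": 0, "wz": -0.43, "hand": 52},
    {"dx": -0.2, "dy": 11.03, "dz": 0.12, "wx": 0, "wy": 0, "wz": -0.43, "hand": 52},
    {"dx": -0.2, "dy": 11.03, "dz": 0.12, "wx": 0, "wy": 0, "wz": -0.43, "hand": 52},
    {"dx": -0.2, "dy": 11.03, "dz": 0.12, "wx": 0, "wy": 0, "wz": -0.43, "hand": 52},
    {"dx": -0.2, "dy": 11.03, "dz": 0.12, "wx": 0, "wy": 0, "wz": -0.43, "hand": 52},
    {"dx": -0.2, "dy": 11.03, "dz": 0.12, "wx": 0, "wy": 0, "wz": -0.43, "hand": 52},
    {"dx": -0.2, "dy": 11.03, "dz": 0.12, "wx": 0, "wy": 0, "wz": -0.43, "hand": 52},
    {"dx": -0.2, "dy": 11.03, "dz": 0.12, "wx": 0, "wy": 0, "wz": -0.43, "hand": 52},
    {"dx": -0.2, "dy": 11.03, "dz": 0.12, "wx": 0, "wy": 0, "wz": -0.43, "hand": 52},
    {"dx": -0.2, "dy": 11.03, "dz": 0.12, "wx": 0, "wy": 0, "wz": -0.43, "hand": 52},
    {"dx": -0.2, "dy": 11.03, "dz": 0.12, "wx": 0, "wy": 0, "wz": -0.43, "hand": 52},
    {"dx": -0.2, "dy": 11.03, "dz": 0.12, "wx": 0, "wy": 0, "wz": -0.43, "hand": 52},
    {"dx": -0.2, "dy": 11.03, "dz": 0.12, "wx": 0, "wy": 0, "wz": -0.43, "hand": 52}
  ]
}}

```text
clock: 19.9
eef_pos: [0.5181, 0.2035, 0.1175]
tool_rot: [0.03, 1.0, -0.0, -0.0]
ft_force: [0.3, -0.5, 0.7]
grip_width: 0.0521
grasp_force: 0.0
```

Run:
```python
from h import *
goal(.521,.203,.018,176.6); tray()
```

```text
t 19.9 at [0.5181 0.2035 0.1175] F [ 0.3 -0.5  0.7] d [-0.06  -0.005  1.99 ] w [-0.01 -0.01 -0.02]
tray 0.87 [ 0.493 -0.348] [0.234 0.209] -4.6
```

Request:
{"fn": "drive_tool", "kwargs": {
  "rows": [
    {"dx": 0, "dy": 0, "dz": 0.8, "wx": 0, "wy": 0, "wz": 0, "hand": 52},
    {"dx": 0, "dy": 0, "dz": 1.5, "wx": 0, "wy": 0, "wz": 0, "hand": 52},
    {"dx": 0, "dy": 0, "dz": 1.9, "wx": 0, "wy": 0, "wz": 0, "hand": 52},
    {"dx": 0, "dy": 0, "dz": 1.97, "wx": 0, "wy": 0, "wz": 0, "hand": 52},
    {"dx": 0, "dy": 0, "dz": 1.97, "wx": 0, "wy": 0, "wz": 0, "hand": 52},
    {"dx": 0, "dy": 0, "dz": 1.97, "wx": 0, "wy": 0, "wz": 0, "hand": 25},
    {"dx": 0, "dy": 0, "dz": 1.97, "wx": 0, "wy": 0, "wz": 0, "hand": 25},
    {"dx": 0, "dy": 0, "dz": 1.97, "wx": 0, "wy": 0, "wz": 0, "hand": 25},
    {"dx": 0, "dy": 0, "dz": 1.97, "wx": 0, "wy": 0, "wz": 0, "hand": 25},
    {"dx": 0, "dy": 0, "dz": 1.97, "wx": 0, "wy": 0, "wz": 0, "hand": 25}
  ]
}}

```text
clock: 21.0
eef_pos: [0.5198, 0.2058, 0.0213]
tool_rot: [0.029, 1.0, 0.001, 0.002]
ft_force: [-1.3, -0.9, 6.5]
grip_width: 0.0324
grasp_force: 60.9
```

Request:
{"fn": "drive_tool", "kwargs": {
  "rows": [
    {"dx": 0.03, "dy": 0, "dz": 0, "wx": 0, "wy": 0, "wz": 0, "hand": 25},
    {"dx": 0.06, "dy": 0, "dz": 0, "wx": 0, "wy": 0, "wz": 0, "hand": 25},
    {"dx": 0.09, "dy": 0, "dz": 0, "wx": 0, "wy": 0, "wz": 0, "hand": 25},
    {"dx": 0.12, "dy": 0, "dz": 0, "wx": 0, "wy": 0, "wz": 0, "hand": 25},
    {"dx": 0.15, "dy": 0, "dz": 0, "wx": 0, "wy": 0, "wz": 0, "hand": 25},
    {"dx": 0.18, "dy": 0, "dz": 0, "wx": 0, "wy": 0, "wz": 0, "hand": 25},
    {"dx": 0.21, "dy": 0, "dz": 0, "wx": 0, "wy": 0, "wz": 0, "hand": 25},
    {"dx": 0.24, "dy": 0, "dz": 0, "wx": 0, "wy": 0, "wz": 0, "hand": 25},
    {"dx": 0.27, "dy": 0, "dz": 0, "wx": 0, "wy": 0, "wz": 0, "hand": 25},
    {"dx": 0.3, "dy": 0, "dz": 0, "wx": 0, "wy": 0, "wz": 0, "hand": 25}
  ]
}}

```text
clock: 22.0
eef_pos: [0.5084, 0.2068, 0.0213]
tool_rot: [0.03, 1.0, 0.001, 0.005]
ft_force: [7.8, -0.3, 0.7]
grip_width: 0.0325
grasp_force: 60.2
```

Request:
{"fn": "drive_tool", "kwargs": {
  "rows": [
    {"dx": 0.03, "dy": 0, "dz": 0, "wx": 0, "wy": 0, "wz": 0, "hand": 25},
    {"dx": 0.06, "dy": 0, "dz": 0, "wx": 0, "wy": 0, "wz": 0, "hand": 25},
    {"dx": 0.09, "dy": 0, "dz": 0, "wx": 0, "wy": 0, "wz": 0, "hand": 25},
    {"dx": 0.12, "dy": 0, "dz": 0, "wx": 0, "wy": 0, "wz": 0, "hand": 25},
    {"dx": 0.15, "dy": 0, "dz": 0, "wx": 0, "wy": 0, "wz": 0, "hand": 25},
    {"dx": 0.18, "dy": 0, "dz": 0, "wx": 0, "wy": 0, "wz": 0, "hand": 25},
    {"dx": 0.21, "dy": 0, "dz": 0, "wx": 0, "wy": 0, "wz": 0, "hand": 25},
    {"dx": 0.24, "dy": 0, "dz": 0, "wx": 0, "wy": 0, "wz": 0, "hand": 25},
    {"dx": 0.27, "dy": 0, "dz": 0, "wx": 0, "wy": 0, "wz": 0, "hand": 25},
    {"dx": 0.3, "dy": 0, "dz": 0, "wx": 0, "wy": 0, "wz": 0, "hand": 25},
    {"dx": 0.33, "dy": 0, "dz": 0, "wx": 0, "wy": 0, "wz": 0, "hand": 25},
    {"dx": 0.36, "dy": 0, "dz": 0, "wx": 0, "wy": 0, "wz": 0, "hand": 25},
    {"dx": 0.39, "dy": 0, "dz": 0, "wx": 0, "wy": 0, "wz": 0, "hand": 25},
    {"dx": 0.42, "dy": 0, "dz": 0, "wx": 0, "wy": 0, "wz": 0, "hand": 25},
    {"dx": 0.45, "dy": 0, "dz": 0, "wx": 0, "wy": 0, "wz": 0, "hand": 25},
    {"dx": 0.48, "dy": 0, "dz": 0, "wx": 0, "wy": 0, "wz": 0, "hand": 25},
    {"dx": 0.51, "dy": 0, "dz": 0, "wx": 0, "wy": 0, "wz": 0, "hand": 25},
    {"dx": 0.54, "dy": 0, "dz": 0, "wx": 0, "wy": 0, "wz": 0, "hand": 25},
    {"dx": 0.57, "dy": 0, "dz": 0, "wx": 0, "wy": 0, "wz": 0, "hand": 25},
    {"dx": 0.6, "dy": 0, "dz": 0, "wx": 0, "wy": 0, "wz": 0, "hand": 25}
  ]
}}

```text
clock: 24.0
eef_pos: [0.4786, 0.2087, 0.0213]
tool_rot: [0.03, 1.0, 0.001, 0.005]
ft_force: [7.9, -0.5, 1.2]
grip_width: 0.0324
grasp_force: 60.2
```

Request:
{"fn": "drive_tool", "kwargs": {
  "rows": [
    {"dx": 0.03, "dy": 0, "dz": 0, "wx": 0, "wy": 0, "wz": 0, "hand": 25},
    {"dx": 0.06, "dy": 0, "dz": 0, "wx": 0, "wy": 0, "wz": 0, "hand": 25},
    {"dx": 0.09, "dy": 0, "dz": 0, "wx": 0, "wy": 0, "wz": 0, "hand": 25},
    {"dx": 0.12, "dy": 0, "dz": 0, "wx": 0, "wy": 0, "wz": 0, "hand": 25},
    {"dx": 0.15, "dy": 0, "dz": 0, "wx": 0, "wy": 0, "wz": 0, "hand": 25},
    {"dx": 0.18, "dy": 0, "dz": 0, "wx": 0, "wy": 0, "wz": 0, "hand": 25},
    {"dx": 0.21, "dy": 0, "dz": 0, "wx": 0, "wy": 0, "wz": 0, "hand": 25},
    {"dx": 0.24, "dy": 0, "dz": 0, "wx": 0, "wy": 0, "wz": 0, "hand": 25},
    {"dx": 0.27, "dy": 0, "dz": 0, "wx": 0, "wy": 0, "wz": 0, "hand": 25},
    {"dx": 0.3, "dy": 0, "dz": 0, "wx": 0, "wy": 0, "wz": 0, "hand": 25},
    {"dx": 0.33, "dy": 0, "dz": 0, "wx": 0, "wy": 0, "wz": 0, "hand": 25},
    {"dx": 0.36, "dy": 0, "dz": 0, "wx": 0, "wy": 0, "wz": 0, "hand": 25},
    {"dx": 0.39, "dy": 0, "dz": 0, "wx": 0, "wy": 0, "wz": 0, "hand": 25},
    {"dx": 0.42, "dy": 0, "dz": 0, "wx": 0, "wy": 0, "wz": 0, "hand": 25},
    {"dx": 0.45, "dy": 0, "dz": 0, "wx": 0, "wy": 0, "wz": 0, "hand": 25},
    {"dx": 0.48, "dy": 0, "dz": 0, "wx": 0, "wy": 0, "wz": 0, "hand": 25},
    {"dx": 0.51, "dy": 0, "dz": 0, "wx": 0, "wy": 0, "wz": 0, "hand": 25},
    {"dx": 0.54, "dy": 0, "dz": 0, "wx": 0, "wy": 0, "wz": 0, "hand": 25},
    {"dx": 0.57, "dy": 0, "dz": 0, "wx": 0, "wy": 0, "wz": 0, "hand": 25},
    {"dx": 0.6, "dy": 0, "dz": 0, "wx": 0, "wy": 0, "wz": 0, "hand": 25}
  ]
}}

```text
clock: 26.0
eef_pos: [0.4468, 0.2106, 0.0213]
tool_rot: [0.03, 1.0, 0.001, 0.004]
ft_force: [4.5, -1.0, 5.9]
grip_width: 0.0324
grasp_force: 60.8
```

Run:
```python
from h import *
tray(); goal(.461,-.280,.10,174.5)
shot('scene','s5',(190,60,340,240),3.3)
```

```text
tray 0.89 [ 0.493 -0.347] [0.239 0.211] -5.0
t 26.1 at [0.4466 0.2105 0.0213] F [ 3.1 -0.1  6.5] d [-0.879 -9.773 -1.592] w [0.03 0.08 0.42]
```

View pics/s5.png

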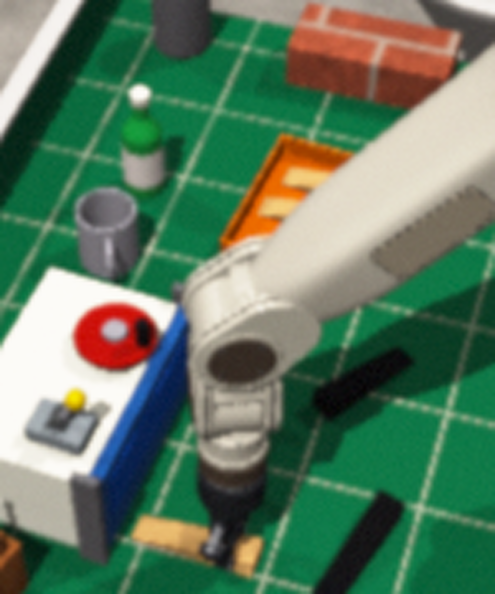

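The third wedge is free and the door has sunk; two wedges lie in the tray. Carrying the last one to the near slot.

Request:
{"fn": "drive_tool", "kwargs": {
  "rows": [
    {"dx": 0.2, "dy": 0, "dz": -0.8, "wx": 0, "wy": 0, "wz": 0, "hand": 25},
    {"dx": 0.2, "dy": 0, "dz": -1.6, "wx": 0, "wy": 0, "wz": 0, "hand": 25},
    {"dx": 0.2, "dy": -0.7, "dz": -1.6, "wx": 0, "wy": 0, "wz": 0.1, "hand": 25},
    {"dx": 0.1, "dy": -1.5, "dz": -1.6, "wx": 0, "wy": 0, "wz": 0.2, "hand": 25},
    {"dx": 0, "dy": -2.3, "dz": -1.6, "wx": 0, "wy": 0, "wz": 0.4, "hand": 25},
    {"dx": -0.2, "dy": -3.1, "dz": -1.6, "wx": 0, "wy": 0, "wz": 0.4, "hand": 25},
    {"dx": -0.3, "dy": -3.9, "dz": -1.6, "wx": 0, "wy": 0, "wz": 0.4, "hand": 25},
    {"dx": -0.4, "dy": -4.7, "dz": -1.6, "wx": 0, "wy": 0, "wz": 0.4, "hand": 25},
    {"dx": -0.5, "dy": -5.5, "dz": -1.6, "wx": 0, "wy": 0, "wz": 0.4, "hand": 25},
    {"dx": -0.6, "dy": -6.3, "dz": -1.6, "wx": 0, "wy": 0, "wz": 0.4, "hand": 25},
    {"dx": -0.7, "dy": -7.1, "dz": -1.6, "wx": 0, "wy": 0, "wz": 0.4, "hand": 25},
    {"dx": -0.8, "dy": -7.9, "dz": -1.6, "wx": 0, "wy": 0, "wz": 0.4, "hand": 25},
    {"dx": -0.88, "dy": -8.7, "dz": -1.6, "wx": 0, "wy": 0, "wz": 0.42, "hand": 25},
    {"dx": -0.88, "dy": -9.4, "dz": -1.6, "wx": 0, "wy": 0, "wz": 0.42, "hand": 25},
    {"dx": -0.88, "dy": -9.77, "dz": -1.6, "wx": 0, "wy": 0, "wz": 0.42, "hand": 25},
    {"dx": -0.88, "dy": -9.77, "dz": -1.6, "wx": 0, "wy": 0, "wz": 0.42, "hand": 25},
    {"dx": -0.88, "dy": -9.77, "dz": -1.6, "wx": 0, "wy": 0, "wz": 0.42, "hand": 25}
  ]
}}

```text
clock: 27.85
eef_pos: [0.458, -0.2803, 0.0988]
tool_rot: [0.048, 0.999, 0.001, -0.001]
ft_force: [0.1, -0.2, -1.9]
grip_width: 0.0329
grasp_force: 60.3
```

Run:
```python
from h import *
goal(.461,-.280,.028,174.5)
shot('scene','s6',(230,70,330,160),5)
```

```text
t 27.9 at [ 0.458  -0.2803  0.0988] F [ 0.1 -0.2 -1.9] d [-0.061  0.011  1.416] w [ 0.01 -0.02 -0.  ]
```

View pics/s6.png

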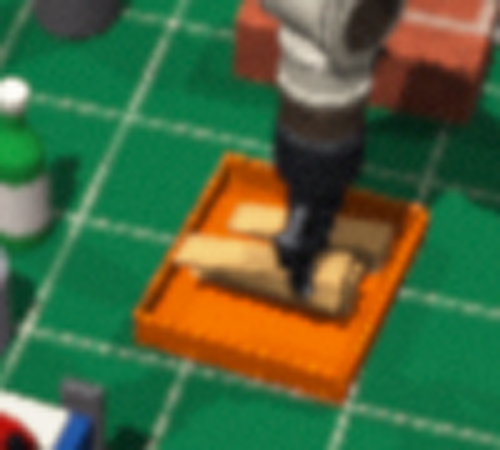

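Request:
{"fn": "drive_tool", "kwargs": {
  "rows": [
    {"dx": -0.05, "dy": 0, "dz": 0.5, "wx": 0, "wy": 0, "wz": 0, "hand": 25},
    {"dx": -0.05, "dy": 0, "dz": 0.9, "wx": 0, "wy": 0, "wz": 0, "hand": 25},
    {"dx": -0.05, "dy": 0, "dz": 1.2, "wx": 0, "wy": 0, "wz": 0, "hand": 25},
    {"dx": -0.05, "dy": 0, "dz": 1.37, "wx": 0, "wy": 0, "wz": 0, "hand": 25},
    {"dx": -0.05, "dy": 0, "dz": 1.39, "wx": 0, "wy": 0, "wz": 0, "hand": 25},
    {"dx": -0.05, "dy": 0, "dz": 1.39, "wx": 0, "wy": 0, "wz": 0, "hand": 25},
    {"dx": -0.05, "dy": 0, "dz": 1.39, "wx": 0, "wy": 0, "wz": 0, "hand": 45},
    {"dx": -0.05, "dy": 0, "dz": 1.39, "wx": 0, "wy": 0, "wz": 0, "hand": 45},
    {"dx": -0.05, "dy": 0, "dz": 1.39, "wx": 0, "wy": 0, "wz": 0, "hand": 45},
    {"dx": -0.05, "dy": 0, "dz": 1.39, "wx": 0, "wy": 0, "wz": 0, "hand": 45},
    {"dx": -0.05, "dy": 0, "dz": 0.8, "wx": 0, "wy": 0, "wz": 0, "hand": 45},
    {"dx": -0.05, "dy": 0, "dz": 0, "wx": 0, "wy": 0, "wz": 0, "hand": 45},
    {"dx": -0.05, "dy": 0, "dz": -0.8, "wx": 0, "wy": 0, "wz": 0, "hand": 52},
    {"dx": -0.05, "dy": 0, "dz": -1.6, "wx": 0, "wy": 0, "wz": 0, "hand": 52},
    {"dx": -0.05, "dy": 0, "dz": -2.4, "wx": 0, "wy": 0, "wz": 0, "hand": 52},
    {"dx": -0.05, "dy": 0, "dz": -3, "wx": 0, "wy": 0, "wz": 0, "hand": 52},
    {"dx": -0.05, "dy": 0, "dz": -3, "wx": 0, "wy": 0, "wz": 0, "hand": 52}
  ]
}}

```text
clock: 29.6
eef_pos: [0.4635, -0.2824, 0.2549]
tool_rot: [0.048, 0.999, -0.003, 0.005]
ft_force: [0.3, -0.5, 0.3]
grip_width: 0.0521
grasp_force: 0.0
```

Run:
```python
from h import *
goal(.55,-.02,.26,176.6)
a=shot('top'); b=shot('scene')
A=cv2.resize(a[115:215,215:415],None,fx=4,fy=4,interpolation=cv2.INTER_CUBIC)
cv2.imwrite('pics/a7.png',A[:,:,::-1])
# crank knob: black pixels near the hub
for c,im,h in(('top',a,w2pix('top',(.6345,.0553,.165))),('scene',b,w2pix('scene',(.6345,.0553,.165)))):
    yy,xx=np.mgrid[:384,:512]; m=(im.max(2)<75)&(np.hypot(xx-h[0],yy-h[1])<16)
    print(c,h,m.sum(),xx[m].mean() if m.any() else 0,yy[m].mean() if m.any() else 0)
    if m.any(): print(pix2w(c,xx[m].mean(),yy[m].mean(),.19))
```

```text
t 29.6 at [ 0.4635 -0.2824  0.2549] F [ 0.3 -0.5  0.3] d [-1.223  5.388 -0.115] w [-0.05  0.11 -0.42]
top [276.35510285 148.61163519] 45 276.02222222222224 157.13333333333333
[0.5920376  0.05789388 0.19      ]
scene [225.1318418  160.41282229] 39 232.7948717948718 159.71794871794873
[0.5995181  0.06281977 0.19      ]
```

View pics/a7.png

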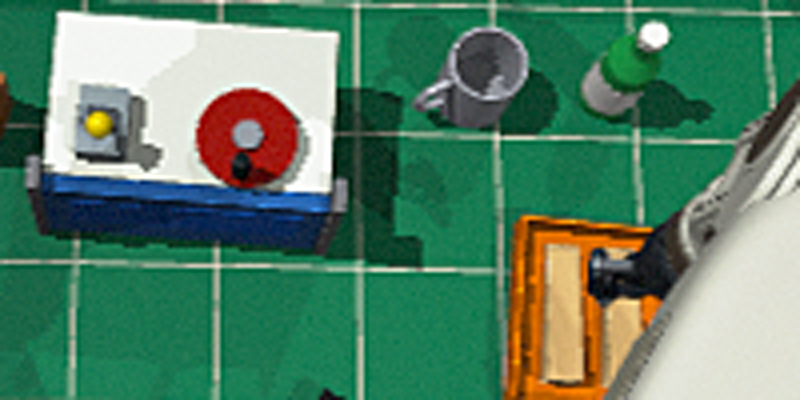

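Run:
```python
from h import *
goal(.598,.062,.255,176.6)
```

```text
t 29.7 at [ 0.4615 -0.2812  0.25  ] F [-0.  -0.3  0.4] d [-2.063  7.092 -0.102] w [-0.01  0.02 -0.42]
```

Request:
{"fn": "drive_tool", "kwargs": {
  "rows": [
    {"dx": -2.06, "dy": 7.09, "dz": -0.1, "wx": 0, "wy": 0, "wz": -0.42, "hand": 45},
    {"dx": -2.06, "dy": 7.09, "dz": -0.1, "wx": 0, "wy": 0, "wz": -0.42, "hand": 45},
    {"dx": -2.06, "dy": 7.09, "dz": -0.1, "wx": 0, "wy": 0, "wz": -0.42, "hand": 45},
    {"dx": -2.06, "dy": 7.09, "dz": -0.1, "wx": 0, "wy": 0, "wz": -0.42, "hand": 45},
    {"dx": -2.06, "dy": 7.09, "dz": -0.1, "wx": 0, "wy": 0, "wz": -0.42, "hand": 45},
    {"dx": -2.06, "dy": 7.09, "dz": -0.1, "wx": 0, "wy": 0, "wz": -0.42, "hand": 45},
    {"dx": -2.06, "dy": 7.09, "dz": -0.1, "wx": 0, "wy": 0, "wz": -0.42, "hand": 45},
    {"dx": -2.06, "dy": 7.09, "dz": -0.1, "wx": 0, "wy": 0, "wz": -0.42, "hand": 45},
    {"dx": -2.06, "dy": 7.09, "dz": -0.1, "wx": 0, "wy": 0, "wz": -0.42, "hand": 45},
    {"dx": -2.06, "dy": 7.09, "dz": -0.1, "wx": 0, "wy": 0, "wz": -0.42, "hand": 45},
    {"dx": -2.06, "dy": 7.09, "dz": -0.1, "wx": 0, "wy": 0, "wz": -0.42, "hand": 45},
    {"dx": -2.06, "dy": 7.09, "dz": -0.1, "wx": 0, "wy": 0, "wz": -0.42, "hand": 45}
  ]
}}

```text
clock: 30.9
eef_pos: [0.5971, 0.0604, 0.2542]
tool_rot: [0.031, 1.0, -0.0, -0.0]
ft_force: [-0.1, 0.0, 0.5]
grip_width: 0.0449
grasp_force: 0.0
```

Run:
```python
from h import *
goal(.598,.062,.184,176.6)
b=shot('scene','s8',(195,120,275,200),6)
```

```text
t 30.9 at [0.5971 0.0604 0.2542] F [-0.1  0.   0.5] d [-0.016  0.033  1.405] w [-0.   -0.01 -0.02]
```

View pics/s8.png

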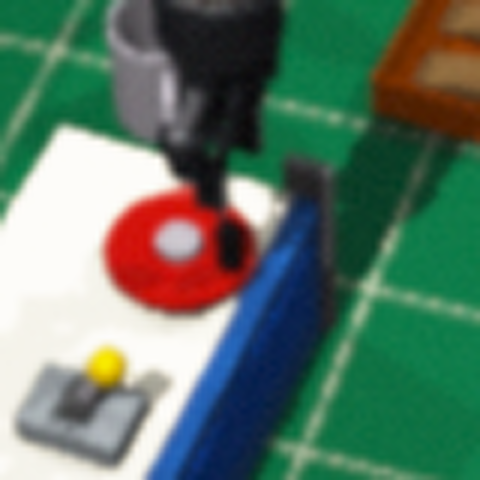

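The open fingers stand above the black knob (about (233,160) in the scene). Descending and gripping.

Request:
{"fn": "drive_tool", "kwargs": {
  "rows": [
    {"dx": -0.02, "dy": 0.03, "dz": 0.5, "wx": 0, "wy": 0, "wz": 0, "hand": 45},
    {"dx": -0.02, "dy": 0.03, "dz": 0.9, "wx": 0, "wy": 0, "wz": 0, "hand": 45},
    {"dx": -0.02, "dy": 0.03, "dz": 1.2, "wx": 0, "wy": 0, "wz": 0, "hand": 45},
    {"dx": -0.02, "dy": 0.03, "dz": 1.38, "wx": 0, "wy": 0, "wz": 0, "hand": 45},
    {"dx": -0.02, "dy": 0.03, "dz": 1.38, "wx": 0, "wy": 0, "wz": 0, "hand": 45},
    {"dx": -0.02, "dy": 0.03, "dz": 1.38, "wx": 0, "wy": 0, "wz": 0, "hand": 12},
    {"dx": -0.02, "dy": 0.03, "dz": 1.38, "wx": 0, "wy": 0, "wz": 0, "hand": 12},
    {"dx": -0.02, "dy": 0.03, "dz": 1.38, "wx": 0, "wy": 0, "wz": 0, "hand": 12},
    {"dx": -0.02, "dy": 0.03, "dz": 1.38, "wx": 0, "wy": 0, "wz": 0, "hand": 12},
    {"dx": -0.02, "dy": 0.03, "dz": 1.38, "wx": 0, "wy": 0, "wz": 0, "hand": 12},
    {"dx": -0.02, "dy": 0.03, "dz": 1.38, "wx": 0, "wy": 0, "wz": 0, "hand": 12}
  ]
}}

```text
clock: 32.05
eef_pos: [0.5994, 0.0633, 0.1868]
tool_rot: [0.03, 1.0, -0.0, 0.001]
ft_force: [-1.1, -1.2, 6.2]
grip_width: 0.0162
grasp_force: 58.7
```

```bash
cat > circ.py <<'E'
from h import *
import sys
def circ(c,step,n,r=.038):
    o=bot.get_obs(); M=R.from_quat(o['tool_rot']).as_matrix(); p=o['eef_pos']
    a0=np.arctan2(p[1]-c[1],p[0]-c[0]); print('ang',np.degrees(a0).round(1),'r',np.hypot(*(p[:2]-c)).round(4),p.round(4),'F',o['ft_force'].round(1),'g',o['grip_width'],o['grasp_force'],'t',o['clock'])
    for i in range(1,n+1):
        a=a0-np.radians(step)*i; d=M.T@np.array([c[0]+r*np.cos(a)-p[0],c[1]+r*np.sin(a)-p[1],0])/.05
        print(i,d[:2].round(2),end='; ')
circ(np.array([.6345,.0553]),float(sys.argv[1]),int(sys.argv[2]))
E
python3 circ.py 12 20
```

```text
ang 167.1 r 0.036 [0.5994 0.0633 0.1868] F [-1.1 -1.2  6.2] g 0.01623635754472248 58.65233302116394 t 32.05
1 [-0.    0.16]; 2 [-0.08  0.3 ]; 3 [-0.18  0.42]; 4 [-0.3   0.52]; 5 [-0.44  0.59]; 6 [-0.6   0.63]; 7 [-0.76  0.64]; 8 [-0.91  0.61]; 9 [-1.06  0.56]; 10 [-1.19  0.47]; 11 [-1.3   0.35]; 12 [-1.39  0.22]; 13 [-1.45  0.07]; 14 [-1.47 -0.09]; 15 [-1.46 -0.24]; 16 [-1.42 -0.4 ]; 17 [-1.34 -0.54]; 18 [-1.24 -0.66]; 19 [-1.12 -0.76]; 20 [-0.98 -0.83];
```

Request:
{"fn": "drive_tool", "kwargs": {
  "rows": [
    {"dx": 0, "dy": 0.16, "dz": 0, "wx": 0, "wy": 0, "wz": 0, "hand": 12},
    {"dx": -0.08, "dy": 0.3, "dz": 0, "wx": 0, "wy": 0, "wz": 0, "hand": 12},
    {"dx": -0.18, "dy": 0.42, "dz": 0, "wx": 0, "wy": 0, "wz": 0, "hand": 12},
    {"dx": -0.3, "dy": 0.52, "dz": 0, "wx": 0, "wy": 0, "wz": 0, "hand": 12},
    {"dx": -0.44, "dy": 0.59, "dz": 0, "wx": 0, "wy": 0, "wz": 0, "hand": 12},
    {"dx": -0.6, "dy": 0.63, "dz": 0, "wx": 0, "wy": 0, "wz": 0, "hand": 12}
  ]
}}

```text
clock: 32.65
eef_pos: [0.6308, 0.0924, 0.1867]
tool_rot: [0.03, 1.0, -0.001, 0.001]
ft_force: [-2.9, -4.4, 7.0]
grip_width: 0.0164
grasp_force: 58.9
```

```bash
python3 circ.py 12 20
```

```text
ang 95.7 r 0.0373 [0.6308 0.0924 0.1867] F [-2.9 -4.4  7. ] g 0.01635216918969963 58.90895426273346 t 32.65
1 [-0.16  0.02]; 2 [-0.31 -0.  ]; 3 [-0.46 -0.06]; 4 [-0.6  -0.14]; 5 [-0.71 -0.26]; 6 [-0.79 -0.39]; 7 [-0.85 -0.54]; 8 [-0.88 -0.69]; 9 [-0.87 -0.85]; 10 [-0.83 -1.01]; 11 [-0.76 -1.15]; 12 [-0.66 -1.27]; 13 [-0.53 -1.37]; 14 [-0.39 -1.45]; 15 [-0.24 -1.49]; 16 [-0.08 -1.5 ]; 17 [ 0.08 -1.47]; 18 [ 0.23 -1.41]; 19 [ 0.36 -1.33]; 20 [ 0.47 -1.22];
```

Request:
{"fn": "drive_tool", "kwargs": {
  "rows": [
    {"dx": -0.16, "dy": 0.01, "dz": 0, "wx": 0, "wy": 0, "wz": 0, "hand": 12},
    {"dx": -0.31, "dy": 0, "dz": 0, "wx": 0, "wy": 0, "wz": 0, "hand": 12},
    {"dx": -0.46, "dy": -0.06, "dz": 0, "wx": 0, "wy": 0, "wz": 0, "hand": 12},
    {"dx": -0.6, "dy": -0.14, "dz": 0, "wx": 0, "wy": 0, "wz": 0, "hand": 12},
    {"dx": -0.71, "dy": -0.26, "dz": 0, "wx": 0, "wy": 0, "wz": 0, "hand": 12},
    {"dx": -0.79, "dy": -0.39, "dz": 0, "wx": 0, "wy": 0, "wz": 0, "hand": 12},
    {"dx": -0.85, "dy": -0.54, "dz": 0, "wx": 0, "wy": 0, "wz": 0, "hand": 12},
    {"dx": -0.88, "dy": -0.69, "dz": 0, "wx": 0, "wy": 0, "wz": 0, "hand": 12},
    {"dx": -0.87, "dy": -0.85, "dz": 0, "wx": 0, "wy": 0, "wz": 0, "hand": 12},
    {"dx": -0.83, "dy": -1.01, "dz": 0, "wx": 0, "wy": 0, "wz": 0, "hand": 12}
  ]
}}

```text
clock: 33.65
eef_pos: [0.6717, 0.0408, 0.1868]
tool_rot: [0.029, 1.0, 0.001, 0.004]
ft_force: [5.1, 2.9, 4.1]
grip_width: 0.0163
grasp_force: 59.1
```

```bash
python3 circ.py 12 18
```

```text
ang -21.3 r 0.0399 [0.6717 0.0408 0.1868] F [5.1 2.9 4.1] g 0.016295427358889204 59.128021001815796 t 33.65
1 [ 0.1  -0.13]; 2 [ 0.19 -0.26]; 3 [ 0.31 -0.37]; 4 [ 0.45 -0.45]; 5 [ 0.6 -0.5]; 6 [ 0.76 -0.51]; 7 [ 0.92 -0.5 ]; 8 [ 1.07 -0.45]; 9 [ 1.21 -0.37]; 10 [ 1.32 -0.26]; 11 [ 1.42 -0.13]; 12 [1.48 0.01]; 13 [1.52 0.17]; 14 [1.52 0.32]; 15 [1.48 0.48]; 16 [1.42 0.63]; 17 [1.32 0.75]; 18 [1.21 0.86];
```

Request:
{"fn": "drive_tool", "kwargs": {
  "rows": [
    {"dx": 0.1, "dy": -0.13, "dz": 0, "wx": 0, "wy": 0, "wz": 0, "hand": 12},
    {"dx": 0.19, "dy": -0.26, "dz": 0, "wx": 0, "wy": 0, "wz": 0, "hand": 12},
    {"dx": 0.31, "dy": -0.37, "dz": 0, "wx": 0, "wy": 0, "wz": 0, "hand": 12},
    {"dx": 0.45, "dy": -0.45, "dz": 0, "wx": 0, "wy": 0, "wz": 0, "hand": 12},
    {"dx": 0.6, "dy": -0.5, "dz": 0, "wx": 0, "wy": 0, "wz": 0, "hand": 12},
    {"dx": 0.76, "dy": -0.51, "dz": 0, "wx": 0, "wy": 0, "wz": 0, "hand": 12},
    {"dx": 0.92, "dy": -0.5, "dz": 0, "wx": 0, "wy": 0, "wz": 0, "hand": 12},
    {"dx": 1.07, "dy": -0.45, "dz": 0, "wx": 0, "wy": 0, "wz": 0, "hand": 12},
    {"dx": 1.21, "dy": -0.37, "dz": 0, "wx": 0, "wy": 0, "wz": 0, "hand": 12},
    {"dx": 1.32, "dy": -0.26, "dz": 0, "wx": 0, "wy": 0, "wz": 0, "hand": 12},
    {"dx": 1.42, "dy": -0.13, "dz": 0, "wx": 0, "wy": 0, "wz": 0, "hand": 12},
    {"dx": 1.48, "dy": 0.01, "dz": 0, "wx": 0, "wy": 0, "wz": 0, "hand": 12}
  ]
}}

```text
clock: 34.85
eef_pos: [0.5991, 0.0455, 0.1868]
tool_rot: [0.029, 1.0, 0.0, 0.005]
ft_force: [12.7, 0.6, 0.2]
grip_width: 0.0161
grasp_force: 58.7
```

```bash
python3 circ.py 6 18
```

```text
ang -164.6 r 0.0367 [0.5991 0.0455 0.1868] F [12.7  0.6  0.2] g 0.016147112391816876 58.669899702072144 t 34.85
1 [0.05 0.07]; 2 [0.06 0.15]; 3 [0.07 0.23]; 4 [0.06 0.31]; 5 [0.05 0.38]; 6 [0.03 0.46]; 7 [0.   0.54]; 8 [-0.03  0.61]; 9 [-0.07  0.67]; 10 [-0.12  0.74]; 11 [-0.18  0.79]; 12 [-0.24  0.85]; 13 [-0.31  0.89]; 14 [-0.38  0.93]; 15 [-0.45  0.96]; 16 [-0.53  0.98]; 17 [-0.6   0.99]; 18 [-0.68  1.  ];
```

Request:
{"fn": "drive_tool", "kwargs": {
  "rows": [
    {"dx": 0, "dy": 0.07, "dz": 0, "wx": 0, "wy": 0, "wz": 0, "hand": 12},
    {"dx": 0, "dy": 0.15, "dz": 0, "wx": 0, "wy": 0, "wz": 0, "hand": 12},
    {"dx": 0, "dy": 0.23, "dz": 0, "wx": 0, "wy": 0, "wz": 0, "hand": 12},
    {"dx": 0, "dy": 0.31, "dz": 0, "wx": 0, "wy": 0, "wz": 0, "hand": 12},
    {"dx": 0, "dy": 0.38, "dz": 0, "wx": 0, "wy": 0, "wz": 0, "hand": 12},
    {"dx": -0.02, "dy": 0.46, "dz": 0, "wx": 0, "wy": 0, "wz": 0, "hand": 12}
  ]
}}

```text
clock: 35.45
eef_pos: [0.6, 0.0663, 0.1867]
tool_rot: [0.03, 1.0, -0.002, 0.003]
ft_force: [5.6, -3.9, 4.9]
grip_width: 0.016
grasp_force: 59.1
```

```bash
python3 circ.py 6 12
```

```text
ang 162.3 r 0.0362 [0.6    0.0663 0.1867] F [ 5.6 -3.9  4.9] g 0.016013112395544208 59.099480509757996 t 35.45
1 [0.01 0.08]; 2 [-0.02  0.16]; 3 [-0.06  0.23]; 4 [-0.11  0.29]; 5 [-0.16  0.35]; 6 [-0.22  0.41]; 7 [-0.28  0.45]; 8 [-0.35  0.49]; 9 [-0.42  0.53]; 10 [-0.5   0.55]; 11 [-0.57  0.57]; 12 [-0.65  0.58];
```

Past one full turn; going on in small steps while watching for the stop.

Request:
{"fn": "drive_tool", "kwargs": {
  "rows": [
    {"dx": 0, "dy": 0.08, "dz": 0, "wx": 0, "wy": 0, "wz": 0, "hand": 12},
    {"dx": -0.03, "dy": 0.16, "dz": 0, "wx": 0, "wy": 0, "wz": 0, "hand": 12},
    {"dx": -0.07, "dy": 0.23, "dz": 0, "wx": 0, "wy": 0, "wz": 0, "hand": 12}
  ]
}}

```text
clock: 35.75
eef_pos: [0.6048, 0.0764, 0.1867]
tool_rot: [0.031, 1.0, -0.003, 0.004]
ft_force: [6.9, -7.2, 3.4]
grip_width: 0.0161
grasp_force: 59.1
```

```bash
python3 circ.py 6 6
```

```text
ang 144.7 r 0.0364 [0.6048 0.0764 0.1867] F [ 6.9 -7.2  3.4] g 0.016149164236601975 59.11995828151703 t 35.75
1 [-0.02  0.08]; 2 [-0.07  0.14]; 3 [-0.13  0.2 ]; 4 [-0.19  0.24]; 5 [-0.26  0.29]; 6 [-0.33  0.32];
```

Request:
{"fn": "drive_tool", "kwargs": {
  "rows": [
    {"dx": -0.04, "dy": 0.06, "dz": 0, "wx": 0, "wy": 0, "wz": 0, "hand": 12},
    {"dx": -0.09, "dy": 0.12, "dz": 0, "wx": 0, "wy": 0, "wz": 0, "hand": 12},
    {"dx": -0.14, "dy": 0.18, "dz": 0, "wx": 0, "wy": 0, "wz": 0, "hand": 12}
  ]
}}

```text
clock: 36.05
eef_pos: [0.6094, 0.082, 0.1866]
tool_rot: [0.031, 0.999, -0.006, 0.001]
ft_force: [-4.9, -18.5, 11.5]
grip_width: 0.0161
grasp_force: 60.2
```

```bash
python3 circ.py 6 6
```

```text
ang 133.3 r 0.0366 [0.6094 0.082  0.1866] F [ -4.9 -18.5  11.5] g 0.016094618574511978 60.2055948972702 t 36.05
1 [-0.04  0.07]; 2 [-0.1   0.12]; 3 [-0.17  0.16]; 4 [-0.24  0.2 ]; 5 [-0.31  0.23]; 6 [-0.39  0.25];
```

Request:
{"fn": "drive_tool", "kwargs": {
  "rows": [
    {"dx": -0.05, "dy": 0.05, "dz": 0, "wx": 0, "wy": 0, "wz": 0, "hand": 12},
    {"dx": -0.05, "dy": 0.05, "dz": 0, "wx": 0, "wy": 0, "wz": 0, "hand": 12},
    {"dx": -0.05, "dy": 0.05, "dz": 0, "wx": 0, "wy": 0, "wz": 0, "hand": 12}
  ]
}}

```text
clock: 36.35
eef_pos: [0.6095, 0.082, 0.1866]
tool_rot: [0.032, 0.999, -0.008, -0.002]
ft_force: [-6.6, -18.9, 13.0]
grip_width: 0.0162
grasp_force: 60.3
```

```bash
python3 circ.py 6 2
```

```text
ang 133.1 r 0.0366 [0.6095 0.082  0.1866] F [ -6.6 -18.9  13. ] g 0.01616907795881325 60.256542563438416 t 36.35
1 [-0.04  0.07]; 2 [-0.1   0.12];
```

Request:
{"fn": "drive_tool", "kwargs": {
  "rows": [
    {"dx": 0, "dy": 0, "dz": 0, "wx": 0, "wy": 0, "wz": 0, "hand": 32},
    {"dx": 0, "dy": 0, "dz": 0, "wx": 0, "wy": 0, "wz": 0, "hand": 32},
    {"dx": 0, "dy": 0, "dz": 0, "wx": 0, "wy": 0, "wz": 0, "hand": 32},
    {"dx": 0, "dy": 0, "dz": -0.5, "wx": 0, "wy": 0, "wz": 0, "hand": 32},
    {"dx": 0, "dy": 0, "dz": -1, "wx": 0, "wy": 0, "wz": 0, "hand": 32},
    {"dx": 0.5, "dy": 0, "dz": -1.6, "wx": 0, "wy": 0, "wz": 0, "hand": 10},
    {"dx": 1.5, "dy": 0, "dz": -1.6, "wx": 0, "wy": 0, "wz": 0, "hand": 0},
    {"dx": 2, "dy": 0, "dz": -1.6, "wx": 0, "wy": 0, "wz": 0, "hand": 0},
    {"dx": 2, "dy": 0, "dz": -1.6, "wx": 0, "wy": 0, "wz": 0, "hand": 0}
  ]
}}

```text
clock: 37.25
eef_pos: [0.5083, 0.0971, 0.2653]
tool_rot: [0.028, 1.0, 0.0, -0.001]
ft_force: [0.4, 0.7, 0.1]
grip_width: 0.0002
grasp_force: 0.0
```

Run:
```python
from h import *
from scipy.optimize import least_squares
a=shot('top');b=shot('scene')
cs={}
for c,im in(('top',a),('scene',b)):
    h=cv2.cvtColor(im,cv2.COLOR_RGB2HSV); m=((h[...,0]>22)&(h[...,0]<33)&(h[...,1]>150)&(h[...,2]>110))
    yy,xx=np.mgrid[:384,:512]; q=w2pix(c,(.632,.195,.19)); m&=np.hypot(xx-q[0],yy-q[1])<15
    print(c,m.sum()); cs[c]=np.array([xx[m].mean(),yy[m].mean()]); print(cs[c])
r=least_squares(lambda p:np.concatenate([w2pix(c,p)-cs[c] for c in cs]),[.63,.19,.19]); print('ball',r.x.round(4),r.fun.round(2))
p=[.6776,.1079,-.0585]; d=r.x[:2]-p[:2]; c,s=np.cos(p[2]),np.sin(p[2]); print('cab',c*d[0]+s*d[1],-s*d[0]+c*d[1])
A=cv2.resize(a[110:190,215:311],None,fx=6,fy=6,interpolation=cv2.INTER_CUBIC)
B=cv2.resize(b[140:220,180:276],None,fx=6,fy=6,interpolation=cv2.INTER_CUBIC)
cv2.imwrite('pics/a9.png',np.vstack([A,B])[::,:,::-1][:960:].copy() if 0 else cv2.resize(np.hstack([A,B]),(800,333))[:,:,::-1])
goal(.575,.20,.2)
```

```text
top 27
[238.96296296 145.25925926]
scene 26
[212.19230769 180.88461538]
ball [0.628  0.1971 0.2133] [ 0.   -0.15  0.13  0.06]
cab -0.054733940926128995 0.08609981432301282
t 37.4 at [0.5116 0.097  0.2652] F [ 0.7  0.  -0.2] d [-1.147  2.129  1.305] w 0
```

View pics/a9.png

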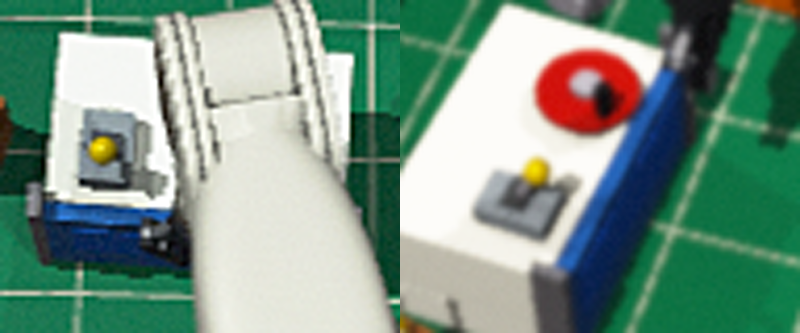

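Run:
```python
from h import *
goal(.583,.2,.265,176.6)
```

```text
t 37.4 at [0.5116 0.097  0.2652] F [ 0.7  0.  -0.2] d [-1.306  2.139  0.005] w [0.01 0.   0.02]
```

Request:
{"fn": "drive_tool", "kwargs": {
  "rows": [
    {"dx": -0.6, "dy": 1, "dz": 0, "wx": 0, "wy": 0, "wz": 0, "hand": 0},
    {"dx": -1.2, "dy": 1.9, "dz": 0, "wx": 0, "wy": 0, "wz": 0, "hand": 0},
    {"dx": -1.3, "dy": 2.14, "dz": 0, "wx": 0, "wy": 0, "wz": 0, "hand": 0},
    {"dx": -1.3, "dy": 2.14, "dz": 0.4, "wx": 0, "wy": 0, "wz": 0, "hand": 0},
    {"dx": -1.3, "dy": 2.14, "dz": 0.8, "wx": 0, "wy": 0, "wz": 0, "hand": 0},
    {"dx": -1.3, "dy": 2.14, "dz": 1.2, "wx": 0, "wy": 0, "wz": 0, "hand": 0},
    {"dx": -1.3, "dy": 2.14, "dz": 1.28, "wx": 0, "wy": 0, "wz": 0, "hand": 0},
    {"dx": -1.3, "dy": 2.14, "dz": 1.28, "wx": 0, "wy": 0, "wz": 0, "hand": 0}
  ]
}}

```text
clock: 38.15
eef_pos: [0.5832, 0.1993, 0.1997]
tool_rot: [0.029, 1.0, -0.0, -0.001]
ft_force: [0.5, 0.4, 0.5]
grip_width: 0.0
grasp_force: 0.0
```

Request:
{"fn": "drive_tool", "kwargs": {
  "rows": [
    {"dx": -0.1, "dy": 0, "dz": 0, "wx": 0, "wy": 0, "wz": 0, "hand": 0},
    {"dx": -0.2, "dy": 0, "dz": 0, "wx": 0, "wy": 0, "wz": 0, "hand": 0},
    {"dx": -0.3, "dy": 0, "dz": 0, "wx": 0, "wy": 0, "wz": 0, "hand": 0},
    {"dx": -0.4, "dy": 0, "dz": 0, "wx": 0, "wy": 0, "wz": 0, "hand": 0},
    {"dx": -0.5, "dy": 0, "dz": 0, "wx": 0, "wy": 0, "wz": 0, "hand": 0},
    {"dx": -0.6, "dy": 0, "dz": 0, "wx": 0, "wy": 0, "wz": 0, "hand": 0},
    {"dx": -0.7, "dy": 0, "dz": 0, "wx": 0, "wy": 0, "wz": 0, "hand": 0},
    {"dx": -0.8, "dy": 0, "dz": 0, "wx": 0, "wy": 0, "wz": 0, "hand": 0},
    {"dx": -0.9, "dy": 0, "dz": 0, "wx": 0, "wy": 0, "wz": 0, "hand": 0},
    {"dx": -1, "dy": 0, "dz": 0, "wx": 0, "wy": 0, "wz": 0, "hand": 0},
    {"dx": -1.1, "dy": 0, "dz": 0, "wx": 0, "wy": 0, "wz": 0, "hand": 0},
    {"dx": -1.2, "dy": 0, "dz": 0, "wx": 0, "wy": 0, "wz": 0, "hand": 0},
    {"dx": -1.3, "dy": 0, "dz": 0, "wx": 0, "wy": 0, "wz": 0, "hand": 0},
    {"dx": -1.4, "dy": 0, "dz": 0, "wx": 0, "wy": 0, "wz": 0, "hand": 0}
  ]
}}

```text
clock: 39.55
eef_pos: [0.6515, 0.1952, 0.2005]
tool_rot: [0.029, 1.0, -0.0, -0.002]
ft_force: [-14.4, 0.6, 2.8]
grip_width: 0.0002
grasp_force: 7.0
```

Request:
{"fn": "drive_tool", "kwargs": {
  "rows": [
    {"dx": -0.04, "dy": 0, "dz": 0, "wx": 0, "wy": 0, "wz": 0, "hand": 0},
    {"dx": -0.08, "dy": 0, "dz": 0, "wx": 0, "wy": 0, "wz": 0, "hand": 0},
    {"dx": -0.1, "dy": 0, "dz": 0, "wx": 0, "wy": 0, "wz": 0, "hand": 0}
  ]
}}

```text
clock: 39.85
eef_pos: [0.6518, 0.1951, 0.2004]
tool_rot: [0.029, 1.0, -0.0, -0.007]
ft_force: [-19.2, -0.0, 6.0]
grip_width: -0.0003
grasp_force: 9.9
```

```bash
cat > ball.py <<'E'
from h import *
from scipy.optimize import least_squares
a=shot('top');b=shot('scene')
cs={}
for c,im in(('top',a),('scene',b)):
    h=cv2.cvtColor(im,cv2.COLOR_RGB2HSV); m=((h[...,0]>22)&(h[...,0]<33)&(h[...,1]>150)&(h[...,2]>110))
    yy,xx=np.mgrid[:384,:512]; q=w2pix(c,(.65,.195,.2)); m&=np.hypot(xx-q[0],yy-q[1])<15
    print(c,m.sum())
    if m.sum()>4: cs[c]=np.array([xx[m].mean(),yy[m].mean()]); print(cs[c], 'at z=.21', pix2w(c,*cs[c],.21).round(4))
r=least_squares(lambda p:np.concatenate([w2pix(c,p)-cs[c] for c in cs]),[.63,.19,.19]); print('ball',r.x.round(4))
E
python3 ball.py
```

```text
top 0
scene 0Traceback (most recent call last):
  File "ball.py", line 10, in <module>
    r=least_squares(lambda p:np.concatenate([w2pix(c,p)-cs[c] for c in cs]),[.63,.19,.19]); print('ball',r.x.round(4))
    return func(*args, **kwargs)
    vector_fun = VectorFunction(
        fun_wrapped,
    ...<6 lines>...
        workers=workers
    )
    self._update_fun()
    ~~~~~~~~~~~~~~~~^^
    self.f = self.fun_wrapped(xp_copy(self.x))
             ~~~~~~~~~~~~~~~~^^^^^^^^^^^^^^^^^
    return np.atleast_1d(self.fun(x))
                         ~~~~~~~~^^^
    return self.f(x, *self.args, **self.kwargs)
           ~~~~~~^^^^^^^^^^^^^^^^^^^^^^^^^^^^^^
  File "ball.py", line 10, in <lambda>
    r=least_squares(lambda p:np.concatenate([w2pix(c,p)-cs[c] for c in cs]),[.63,.19,.19]); print('ball',r.x.round(4))
                             ~~~~~~~~~~~~~~^^^^^^^^^^^^^^^^^^^^^^^^^^^^^^^^
ValueError: need at least one array to concatenate
```

Request:
{"fn": "drive_tool", "kwargs": {
  "rows": [
    {"dx": 0.5, "dy": 0, "dz": 0, "wx": 0, "wy": 0, "wz": 0, "hand": 0},
    {"dx": 1.2, "dy": 0, "dz": -0.3, "wx": 0, "wy": 0, "wz": 0, "hand": 0},
    {"dx": 2, "dy": 0, "dz": -1, "wx": 0, "wy": 0, "wz": 0, "hand": 0},
    {"dx": 3, "dy": 0, "dz": -1, "wx": 0, "wy": 0, "wz": 0, "hand": 0},
    {"dx": 4, "dy": 0.5, "dz": -1, "wx": 0, "wy": 0, "wz": 0, "hand": 10},
    {"dx": 5, "dy": 1.5, "dz": -1, "wx": 0, "wy": 0, "wz": 0, "hand": 20},
    {"dx": 5.5, "dy": 2.5, "dz": -1, "wx": 0, "wy": 0, "wz": 0, "hand": 20},
    {"dx": 5.5, "dy": 3.5, "dz": -1, "wx": 0, "wy": 0, "wz": 0, "hand": 20},
    {"dx": 5.5, "dy": 4, "dz": -1, "wx": 0, "wy": 0, "wz": 0, "hand": 20},
    {"dx": 5.5, "dy": 4, "dz": -1, "wx": 0, "wy": 0, "wz": 0, "hand": 20},
    {"dx": 5.5, "dy": 4, "dz": -1, "wx": 0, "wy": 0, "wz": 0, "hand": 20}
  ]
}}

```text
clock: 41.05
eef_pos: [0.3951, 0.4121, 0.2508]
tool_rot: [0.028, 1.0, -0.0, 0.0]
ft_force: [0.0, -0.5, -0.6]
grip_width: 0.0199
grasp_force: 0.0
```

```bash
python3 ball.py
python3 - <<'E'
from h import *
a=shot('top');b=shot('scene')
A=cv2.resize(a[105:225,215:415],(800,480),interpolation=cv2.INTER_CUBIC); cv2.imwrite('pics/a10.png',A[:,:,::-1])
B=cv2.resize(b[90:240,160:340],(720,600),interpolation=cv2.INTER_CUBIC); cv2.imwrite('pics/b10.png',B[:,:,::-1])
E
```

```text
top 28
[240.17857143 133.42857143] at z=.21 [0.6754 0.194  0.21  ]
scene 23
[200. 177.] at z=.21 [0.6778 0.1916 0.21  ]
ball [0.6755 0.1939 0.2129]
```

View pics/a10.png

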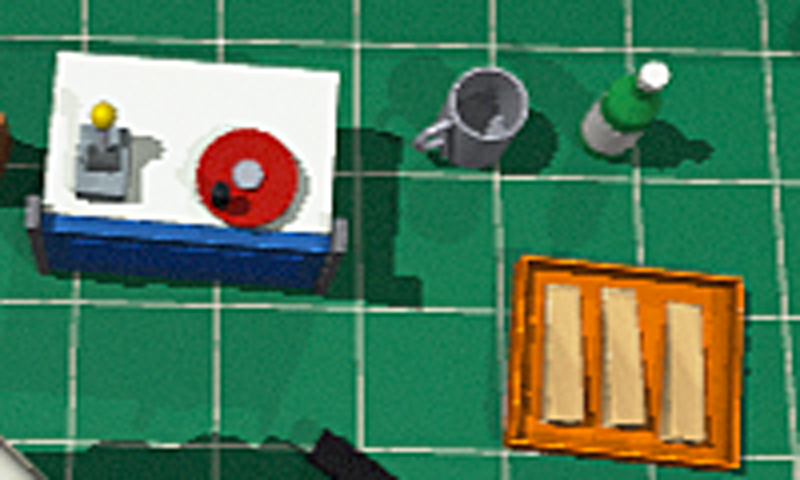

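View pics/b10.png

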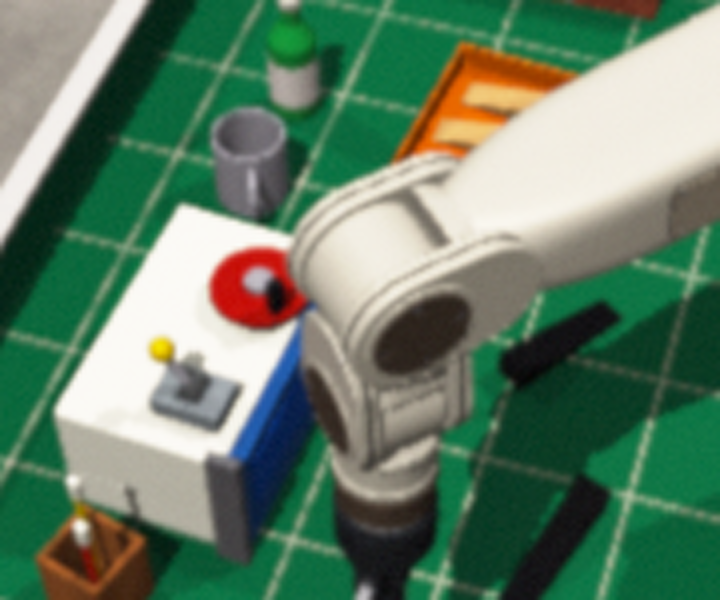

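```bash
python3 -c "
from workcell import bot
print(bot.job_done())"
```

```text
the job is handed in; nothing more can be done
None
```

I drew all three wedges out gently and laid them in the orange tray, wound the clamp wheel clockwise until it hit its stop, then threw the locking lever fully to the back and handed the job in. I judged the door shut by eye and didn't measure its height.

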